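Close the porch light: four lever nuts, crosswise, in two passes

TASK

The porch light has its new bulb and gasket: tighten the four lever nuts of its glass cover by pushing their ball knobs clockwise, crosswise (one nut, the one opposite, then the other two) and in two passes. First nip each nut up until its knob pushes back with about 5 N when you hold it still, then go round crosswise again and bring each to about 10 N; go by feel, because every nut starts with a different slack, and over-tightening cracks the glass. Do not lean on the cover, and leave the other things on the bench where they are.

Things in the scene. Friction and masses are not known exactly. Their poses are not given: they have to be found in the camera images.
- lamp: Round grey porch bulkhead light, face up on its 170 x 170 x 20 mm wooden mounting block, which is fixed to the bench. Origin: centre of the block's underside, on the bench; z up. Four upright studs stand 78 mm from its z axis: washer0 and knob0 on the one in its +x direction, 1 in +y, 2 in -x, 3 in -y; so 0 faces 2 and 1 faces 3
- cover: Loose aluminium cover with domed white glass and a guard, 132 mm across, 10 mm thick at the rim, guard top 40 mm above its underside. Four forked ears take the studs. Origin: centre of its underside, 65 mm above the bench
- knob0 (a point): Centre of the black ball knob (22 mm across) on the lever of nut 0: 48 mm from the stud's axis, 128 mm above the bench. A steel lever 10 mm thick slopes down from it to a hub 22 mm across, its top 113 mm above the bench. Pushed clockwise seen from above the nut tightens and sinks 1.3 mm per rad; it stays where it is left. Room to push: nothing else within 30 mm of a knob at its height
- knob1 (a point): As knob0. Feel of all four, pushing square to the lever at the knob in steps of 10 to 15 mm and reading the force with the finger held still after each: near 0 N at first (slack), about 5 N after 0.5 to 1.6 rad (it differs for each nut and cannot be seen), about 10 N after 0.8 to 1.3 rad more (some 5 N per rad once it bites). While the knob is moving it resists with about 4 N more than that
- knob2 (a point): As knob0. Every lever starts pointing 0.2 to 1.5 rad counter-clockwise of straight outward from the lamp's centre and ends up to 2.0 rad clockwise of it
- knob3 (a point): As knob0
- washer0: Dark spring washer, 36 mm across, under nut 0: presses on the cover's ear, about 10 N when the nut is nipped up (5 N at the knob), about 25 N when tight (10 N at the knob). Its underside is 76 mm above the bench. Origin on the stud's axis, 36 mm above its underside; it does not turn
- washer1: As washer0, under nut 1
- washer2: As washer0, under nut 2
- washer3: As washer0, under nut 3
- screwdriver: Screwdriver 210 mm long with a black handle and steel blade, lying flat. Bystander. Origin under its middle
- hinge: Black plastic hinge opened flat, 74 x 64 mm, 11 mm high. Bystander. Origin under its centre
- hook: Chrome wall hook lying on its 75 x 26 mm back plate, 49 mm high. Bystander. Origin under its centre
- plate: White switch plate 86 x 86 x 10 mm with a toggle standing up 31 mm. Bystander. Origin under its centre
- case: Clear acrylic box 110 x 75 x 49 mm with a part-open sliding lid. Bystander. Origin under its centre
- oldgasket: Old flat rubber gasket ring, 152 mm across, 4 mm high. Bystander. Origin under its centre
- bulb: Old lamp bulb lying on its side, 108 mm long, 60 mm across. Bystander. Origin under its middle
Not all that is in view belongs to the job. Of the things shaped like the cover, the aluminium one is meant.

How it is judged:
By the outcome, as a careful person would: the job done as asked, in the order asked, and still so for the second after the job is handed in, with the robot touching nothing.
It also fails if it takes over 72 s, if anything falls off the work surface, if the arm or the gripper's body presses on something with over 40 N, if the wrist force passes 120 N, or if a joint passes its speed limit or range.

ROBOT

A 7-joint arm with a two-finger parallel gripper is mounted at the origin on the work surface. World frame = base frame: x ahead of the robot, y to its left, z up, the work surface at z = 0. Lengths are in mm, angles in rad, forces in N, time in s.
With the tool pointing down it reaches from about 400 to 850 mm from the base axis. Payload 4.5 kg.
Tool frame: the origin (TCP) lies on the centre line of the jaws, within the pads' length; the fingertips stand 11 mm ahead of it and the grasp point (between the pads) lies 8 mm behind it; x points along the fingers, z is the direction in which the jaws open and shut, and the axes are right-handed (so a half turn about x gives the same grasp; the last joint's range is limited). The gripper opens to 88 mm and grips with 3 to 60 N. Pads are 18 mm wide; open, the fingers measure 123 mm over their backs; the gripper's body (75 mm by 187 mm) begins 45 mm behind the grasp point.
Start: joints at [-1.282, 0.689, -0.195, 1.565, 0.157, 0.902, -0.215], TCP at [157.511, 604.849, 249.743] pointing down, gripper open.
Joint ranges: [-3.01, 3.01], [-0.46, 2.08], [-1.47, 1.51], [0.13, 2.56], [-1, 4.14], [0.04, 2.09], [-2.66, 2.66]. Speed limits (rad/s): [2.57, 2.57, 3.14, 3.14, 3.14, 3.14, 3.14].

INTERFACE

Orientations are given as a unit quaternion [w, x, y, z].
In Python, from cell import robot, optics gives the robot as it stands.
- The arm moves only by the tool send_rows, never from a script. Its argument "moves" is a list of rows, each a list of 2 entries, a list of its own where there are three numbers: the shift along the tool's x, y, z in cm, then the turn, a rotation vector about the tool's x, y, z in degrees. In form: [[[tx, ty, tz], [ax, ay, az]], ...]. A call has 1 to 20 rows; each row shifts and turns the commanded pose from where the row before left it, along the tool's axes as they then stand; what a row does not reach is not made up. A row lasts 1/10 s, in which the tool goes at most 50 mm and 8.59 degrees, less where a joint would pass 70% of its speed; a pose out of reach is approached as far as the arm can. A call is refused whole if a number of a shift passes 5 or a number of a turn 8.59, either way. A call with a gripper value outside its range is refused whole. "grip" is the finger opening in cm, from 0 to 8.81, set as the call begins (left out, the last holds). The fingers move at their own pace and stop on an object; "newtons" is the grip in N (left out, the last holds). Time passes only in rows, so rows that do not move let the fingers close. It gives the time, the measured TCP pose, the force and the opening at its end, in the units of the state.
- robot.get_state(): the state, without advancing time (a new reading comes with each control period).
- optics.capture(name): name is "scene" or "top" or "wrist"; returns the picture (420x560x3 uint8, red, green, blue); there is no depth.
- optics.calibration(name): a dict with "vfov" (degrees; the focal length in pixels is half the picture's height over the tangent of half this angle, whatever the lens; pixels are square), "cx", "cy" (the principal point, pixels), "camera_from_world" (4x4, takes a point from world to camera coordinates). Camera axes: x right, y down, z forward; pixel columns grow to the right and rows downward; lengths in mm; the calibration is good to about 2 mm. A picture is of the moment at which its call begins: read the wrist's pose just before it. calibration takes no time and is no camera call; for the wrist camera it gives the pose at the moment of the call.
- robot.close_job(): hands the job in, once; it reports no verdict.
The state is a dict: "t": time; "joint_positions": joint angles; "dq": joint speeds; "effort": joint torques, N m; "tcp_pos": TCP position; "tool_rot": TCP orientation; "contact_force": force on the tool from outside, world axes, zero at the start; "ft_torque": the same for the moment, N m; "finger_gap": finger opening in mm.
Only numpy, scipy, OpenCV 4.12 (cv2) and the standard library are available. Lean on these libraries where they do the work, as an engineer would, in place of code of your own. Each camera call takes 0.05 s, during which the arm holds its last target.

## Working session

There is one attempt and no reset: what is moved stays moved. The work goes in short steps, Python scripts to look and compute and a tool call to move; the robot and the scene stay as the last step left them, time stands still between calls to the robot, and variables do not carry over. Pictures are saved under pics/ and viewed, and the job is handed in when it is done.

Besides the shell and the picture viewer there is one more tool, called after "Call:" as a command line: name --argument value ..., lists and objects as JSON in quotes. send_rows: Moves the arm, as the interface text tells. Its arguments: {"type":"object","properties":{"moves":{"type":"array","items":{"type":"array"}},"grip":{"type":"number"},"newtons":{"type":"number"}},"required":["moves"]}

```bash
ls; mkdir -p pics; python3 - <<'E'
from cell import robot, optics
import cv2
s=robot.get_state()
for k,v in s.items(): print(k,v)
for n in ["scene","top","wrist"]:
    c=optics.calibration(n); print(n,c)
    im=optics.capture(n); cv2.imwrite(f"pics/{n}0.png",im[:,:,::-1])
E
```

```text
pics
t 0.0
joint_positions [-1.28219869  0.68997196 -0.19451031  1.56632143  0.15731535  0.90249817
 -0.21511659]
dq [-8.20493591e-05  1.29691348e-03 -9.77721462e-04  2.19439352e-03
 -4.10024887e-04  1.31852255e-03  1.40908642e-03]
effort [ 1.16374567e-04 -5.27549458e+01 -1.26742378e+00 -1.53433675e+01
 -5.27770375e-02  6.35617573e-03  1.69637415e-04]
tcp_pos [157.43154796 604.22702444 248.92345296]
tool_rot [ 0.55898732 -0.43287049  0.55993142  0.43201055]
contact_force [0.18986697 0.38209785 0.11584528]
ft_torque [-0.05303401  0.02884372 -0.03727629]
finger_gap 88.40385290603551
scene {'vfov': 49.41513980246091, 'cx': 283.4215077505868, 'cy': 213.05058237526364, 'camera_from_world': array([[-7.11486409e-01,  7.02697227e-01, -1.92257992e-03,
         3.42447191e+02],
       [ 4.53387877e-01,  4.56965002e-01, -7.65259707e-01,
        -1.48457519e+02],
       [-5.36867323e-01, -5.45343556e-01, -6.43718793e-01,
         1.48720789e+03],
       [ 0.00000000e+00,  0.00000000e+00,  0.00000000e+00,
         1.00000000e+00]])}
top {'vfov': 55.88325056770593, 'cx': 283.0217973736179, 'cy': 206.72767169500955, 'camera_from_world': array([[ 2.13357503e-02, -9.99156343e-01,  3.50911265e-02,
        -3.78765157e+01],
       [-9.98147901e-01, -2.32880020e-02, -5.61999785e-02,
         5.23428305e+02],
       [ 5.69697673e-02, -3.38270655e-02, -9.97802674e-01,
         1.18252527e+03],
       [ 0.00000000e+00,  0.00000000e+00,  0.00000000e+00,
         1.00000000e+00]])}
wrist {'vfov': 70.73787476777585, 'cx': 281.0000695813584, 'cy': 213.5837876281678, 'camera_from_world': array([[ 2.52713464e-01,  9.67540487e-01, -1.14470988e-03,
        -6.22894519e+02],
       [ 9.16127137e-01, -2.38903853e-01,  3.21925484e-01,
        -4.44049736e+01],
       [ 3.11202464e-01, -8.24036038e-02, -9.46764317e-01,
         3.91764635e+02],
       [ 0.00000000e+00,  0.00000000e+00,  0.00000000e+00,
         1.00000000e+00]])}
```

View pics/scene0.png

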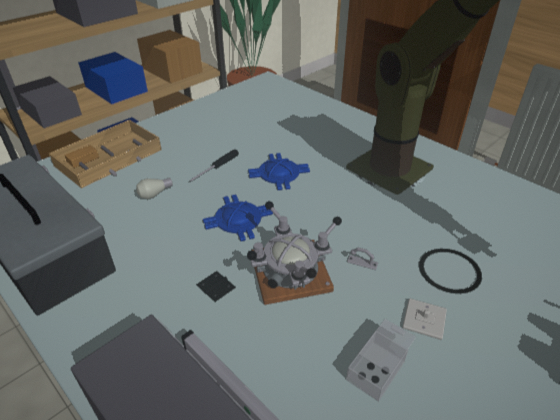

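View pics/top0.png

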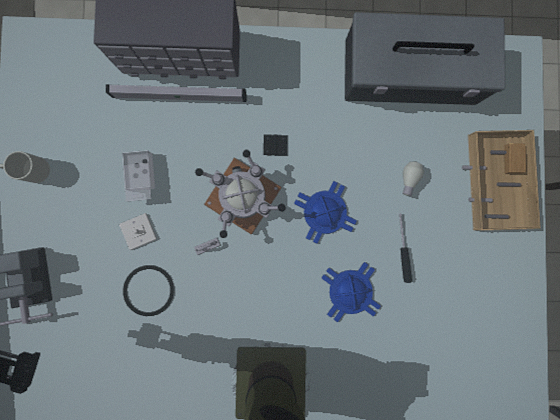

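View pics/wrist0.png

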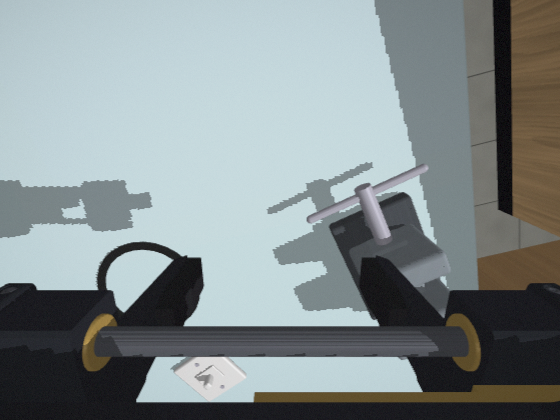

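The lamp is at about (242,196) in the top view, with four knobs near (247,153), (199,172), (282,208) and (223,234). I'll zoom in next.

```bash
python3 - <<'E'
import cv2
a=cv2.imread("pics/top0.png")[130:260,170:310]; cv2.imwrite("pics/top0z.png",cv2.resize(a,None,fx=4.2,fy=4.2,interpolation=cv2.INTER_CUBIC))
a=cv2.imread("pics/scene0.png")[190:310,230:360]; cv2.imwrite("pics/scene0z.png",cv2.resize(a,None,fx=4.2,fy=4.2,interpolation=cv2.INTER_CUBIC))
E
```

```text
(no output)
```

View pics/top0z.png

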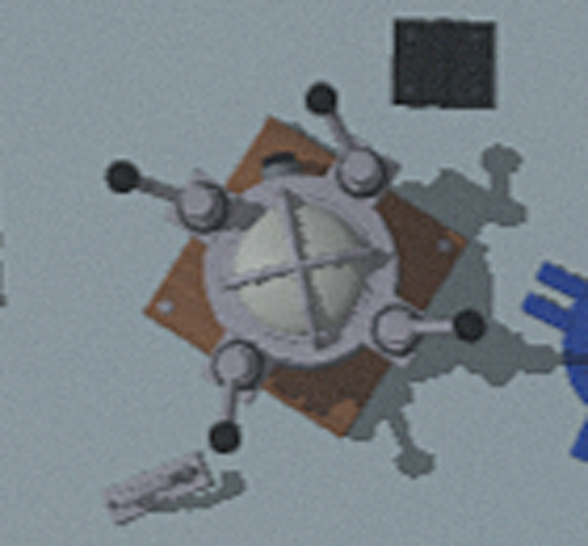

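View pics/scene0z.png

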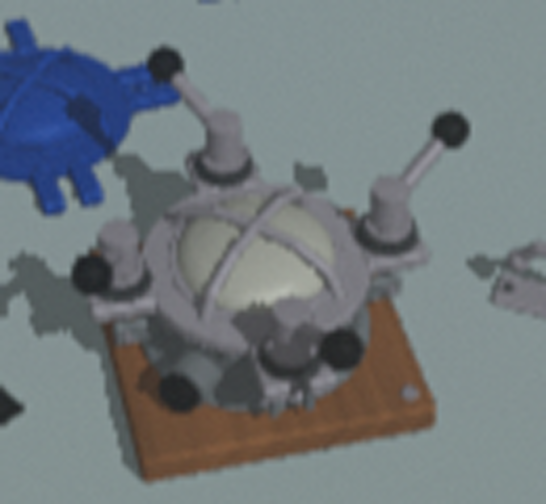

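```bash
cat > h.py <<'E'
import numpy as np, cv2
from scipy.spatial.transform import Rotation as R
from cell import robot, optics
def ray(n,px,z,c=None,H=420):
    c=c or optics.calibration(n); f=H/2/np.tan(np.radians(c["vfov"])/2)
    M=np.array(c["camera_from_world"]); d=M[:3,:3].T@np.array([(px[0]-c["cx"])/f,(px[1]-c["cy"])/f,1]); o=-M[:3,:3].T@M[:3,3]
    return o+d*(z-o[2])/d[2]
def proj(n,p):
    c=optics.calibration(n); f=210/np.tan(np.radians(c["vfov"])/2)
    M=np.array(c["camera_from_world"]); q=M[:3,:3]@p+M[:3,3]; return q[:2]/q[2]*f+[c["cx"],c["cy"]]
E
python3 - <<'E'
from h import *
im=cv2.imread("pics/top0.png")
def dark(g,a,r=5,th=50):
    x,y=[int(round(v)) for v in a]; m=np.zeros(im.shape[:2],bool); m[y-r:y+r+1,x-r:x+r+1]=1
    ys,xs=np.nonzero(m&(g.max(2)<th)); return np.array([xs.mean(),ys.mean()]),len(xs)
Z=lambda p:np.array([170+(p[0]+.5)/4.2-.5,130+(p[1]+.5)/4.2-.5])
ks=[(322,99),(122,177),(225,437),(470,325)]; hs=[(362,170),(205,204),(238,363),(398,327)]
K=[];H=[]
for k,h in zip(ks,hs):
    p,n=dark(im,Z(k)); K.append(ray("top",p,128)); H.append(ray("top",Z(h),113)); print(p,n,K[-1],H[-1],np.linalg.norm((K[-1]-H[-1])[:2]))
H=np.array(H);K=np.array(K);c=H.mean(0);print("c",c)
for h,k in zip(H,K):
    d=(h-c)[:2]; l=(k-h)[:2]; a=np.degrees(np.arctan2(d[1],d[0])); b=np.degrees(np.arctan2(l[1],l[0])); print(np.hypot(*d),a,b,(b-a+180)%360-180, "scene px",proj("scene",k))
print(np.linalg.norm(c[:2]))
E
```

```text
[246.3 153.4] 30 [662.33681244  81.89109723 128.        ] [619.0090156   55.16431631 113.        ] 50.90794433783895
[198.96774194 171.87096774] 31 [607.76860279 209.538183   128.        ] [593.65490504 158.06178396 113.        ] 53.37617561038165
[223.25 234.  ] 24 [439.76448396 138.43134484 128.        ] [489.14779797 133.28334393 113.        ] 49.65091757997118
[281.35714286 207.25      ] 28 [516.17468822 -17.82584293 128.        ] [515.28501318  28.8101112  113.        ] 46.64443953071482
c [554.27418295  93.82988885 113.        ]
75.40308387854735 -30.849517820275416 31.6683888966051 62.51790671688053 scene px [250.93720272 254.53452825]
75.3430661822118 58.48744292761491 74.66754210250961 16.180099174894707 scene px [310.41293861 272.16817332]
76.14473808260665 148.79258905214388 174.0486541378283 25.256065085684412 scene px [336.27199196 219.82708745]
75.81376422008368 -120.94904797496143 -88.90709982081238 32.041948154149054 scene px [268.34314615 204.81277419]
562.1600465392324
```

```bash
python3 - <<'E'
from h import *
from scipy.optimize import least_squares
K=np.array([ray("top",p,128) for p in [(246.3,153.4),(198.97,171.87),(223.25,234),(281.36,207.25)]])
im=cv2.imread("pics/scene0.png"); S=[]
for x,y in [(251.5,254.5),(311.5,273),(337,220.5),(269,205)]:
    m=np.zeros(im.shape[:2],bool); m[int(y)-5:int(y)+7,int(x)-5:int(x)+7]=1
    ys,xs=np.nonzero(m&(im.max(2)<45)); S.append(ray("scene",(xs.mean(),ys.mean()),128)); print(xs.mean(),ys.mean(),len(xs),S[-1])
S=np.array(S);print(S-K)
for Q in (K,S,(K+S)/2):
    def f(p,full=False):
        a=p[2]+np.arange(4)*np.pi/2; st=p[:2]+78*np.c_[np.cos(a),np.sin(a)]
        return (st if full else np.r_[np.hypot(*(Q[:,:2]-st).T)-48,(p[2]+.543)*100])
    r=least_squares(f,[554,94,-.543]); print(r.x,r.fun); st=f(r.x,True)
    l=Q[:,:2]-st; print(st,np.degrees(np.arctan2(l[:,1],l[:,0])))
E
```

```text
251.1904761904762 254.92857142857142 42 [662.74786652  83.19419258 128.        ]
310.31111111111113 272.7111111111111 45 [609.05448496 210.43511395 128.        ]
335.5 220.625 8 [443.30316582 139.02204243 128.        ]
267.5 204.625 8 [517.15811249 -19.84883978 128.        ]
[[ 0.41105408  1.30309535  0.        ]
 [ 1.2830586   0.90297115  0.        ]
 [ 3.53868186  0.5906976   0.        ]
 [ 0.98324195 -2.01516686  0.        ]]
[ 5.54611182e+02  9.67684236e+01 -5.42697875e-01] [ 0.17612489 -0.25959574  0.07366633 -0.15509535  0.03021251]
[[621.40402398  56.48547112]
 [594.89413445 163.56126557]
 [487.81834    137.05137605]
 [514.32822953  29.9755816 ]] [ 31.82650456  74.35145925 178.35508178 -87.78803984]
[ 5.57695803e+02  9.56929799e+01 -5.43020449e-01] [-0.69333854  1.2196736  -0.29123742  0.76253303 -0.00204489]
[[624.47564703  55.38848393]
 [598.00029876 162.47282421]
 [490.91595848 135.99747593]
 [517.39130675  28.91313565]] [ 35.99932739  77.02130216 176.36521305 -90.27400336]
[ 5.56154270e+02  9.62291908e+01 -5.43051162e-01] [-0.27648373  0.4724904  -0.10801898  0.29878126 -0.00511621]
[[622.93287663  55.92264383]
 [596.46081726 163.00779721]
 [489.37566389 136.53573784]
 [515.84772325  29.45058447]] [ 33.90353419  75.72502798 177.37792537 -89.02866673]
```

```bash
cat >> h.py <<'E'
ST={'A':(621.9,56.3),'B':(595.4,163.3),'C':(488.3,136.9),'D':(514.8,29.8)}
TH={'A':32.,'B':74.8,'C':178.,'D':-88.2}
TIPZ=119.
def go(k,th=None,z=130.,back=20.,rad=48.,verbose=True):
    """shift in tool axes (cm) to put TCP behind knob k at lever angle th; yaw turn about tool x for y=+t and y=-t, and total"""
    s=robot.get_state(); th=TH[k] if th is None else th; a=np.radians(th)
    rho=np.array([np.cos(a),np.sin(a),0]); t=np.array([np.sin(a),-np.cos(a),0])
    tgt=np.r_[ST[k],0]+rad*rho-back*t+[0,0,z]
    M=R.from_quat(np.roll(s["tool_rot"],-1)).as_matrix()
    d=tgt-np.array(s["tcp_pos"]); print("t",s["t"],"tcp",np.round(s["tcp_pos"],1),"tgt",tgt.round(1))
    print("tool axes x",M[:,0].round(3),"y",M[:,1].round(3),"z",M[:,2].round(3),"q7",s["joint_positions"][6].round(2))
    print("world d",d.round(1))
    for sg in (1,-1):
        G=np.c_[[0,0,-1],sg*t,-sg*rho]
        print("y=%+dt"%sg,"rotvec deg (tool)",np.degrees(R.from_matrix(M.T@G).as_rotvec()).round(1),"shift cm if turn last",(M.T@d/10).round(2),"if turn first",(G.T@d/10).round(2))
    return s
E
python3 -c "
from h import *
go('A',z=200)"
```

```text
t 0.15 tcp [157.4 604.4 249.1] tgt [652.   98.7 200. ]
tool axes x [-0.    -0.001 -1.   ] y [-0.968  0.252 -0.   ] z [ 0.252  0.968 -0.001] q7 -0.22
world d [ 494.6 -505.7  -49.1]
y=+1t rotvec deg (tool) [-1.366e+02 -0.000e+00 -1.000e-01] shift cm if turn last [  4.97 -60.6  -36.47] if turn first [  4.91  69.09 -15.14]
y=-1t rotvec deg (tool) [43.4 -0.1  0. ] shift cm if turn last [  4.97 -60.6  -36.47] if turn first [  4.91 -69.09  15.14]
```

Call:
send_rows --moves '[[[0,0,0],[7.2,0,0]],[[0,0,0],[7.2,0,0]],[[0,0,0],[7.2,0,0]],[[0,0,0],[7.2,0,0]],[[0,0,0],[7.2,0,0]],[[0,0,0],[7.4,0,0]]]' --grip 0 --newtons 20

```text
t: 0.75
tcp_pos: [157.4, 604.6, 249.4]
tool_rot: [0.68, -0.193, 0.68, 0.193]
contact_force: [-0.7, -0.2, -0.6]
finger_gap: 42.4
```

Call:
send_rows --moves '[[[0.2,-2,0.4],[0,0,0]],[[0.3,-3.6,0.8],[0,0,0]],[[0.3,-3.6,0.8],[0,0,0]],[[0.3,-3.6,0.8],[0,0,0]],[[0.3,-3.6,0.8],[0,0,0]],[[0.3,-3.6,0.8],[0,0,0]],[[0.3,-3.6,0.8],[0,0,0]],[[0.3,-3.6,0.8],[0,0,0]],[[0.3,-3.6,0.8],[0,0,0]],[[0.3,-3.6,0.8],[0,0,0]],[[0.3,-3.6,0.8],[0,0,0]],[[0.3,-3.6,0.8],[0,0,0]],[[0.3,-3.6,0.8],[0,0,0]],[[0.3,-3.6,0.8],[0,0,0]],[[0.3,-3.6,0.8],[0,0,0]],[[0.3,-3.6,0.8],[0,0,0]],[[0.2,-3.6,0.8],[0,0,0]],[[0.1,-3.6,0.8],[0,0,0]],[[0,-3.6,0.8],[0,0,0]],[[0,-2,0.4],[0,0,0]]]'

```text
t: 2.75
tcp_pos: [652.9, 98.0, 199.3]
tool_rot: [0.68, -0.194, 0.68, 0.193]
contact_force: [1.2, -0.3, -0.2]
finger_gap: 0.5
```

```bash
python3 -c "
from h import *
s=go('A',z=130,back=27); print(s['joint_positions'],s['contact_force'],s['finger_gap'])
c=optics.calibration('wrist');im=optics.capture('wrist');cv2.imwrite('pics/w1.png',im[:,:,::-1])"
```

```text
t 2.75 tcp [652.9  98.  199.3] tgt [648.3 104.6 130. ]
tool axes x [ 0.001 -0.002 -1.   ] y [-0.527  0.85  -0.002] z [ 0.85   0.527 -0.   ] q7 0.26
world d [ -4.6   6.6 -69.3]
y=+1t rotvec deg (tool) [179.8   0.2   0. ] shift cm if turn last [ 6.92  0.82 -0.04] if turn first [ 6.93 -0.81  0.04]
y=-1t rotvec deg (tool) [-0.2 -0.   0.1] shift cm if turn last [ 6.92  0.82 -0.04] if turn first [ 6.93  0.81 -0.04]
[-0.17519592  0.79076791 -0.08535676  1.50283592  0.08352807  0.85123813
  0.26431198] [ 1.2076526  -0.33444292 -0.24437673] 0.5446639312646713
```

View pics/w1.png

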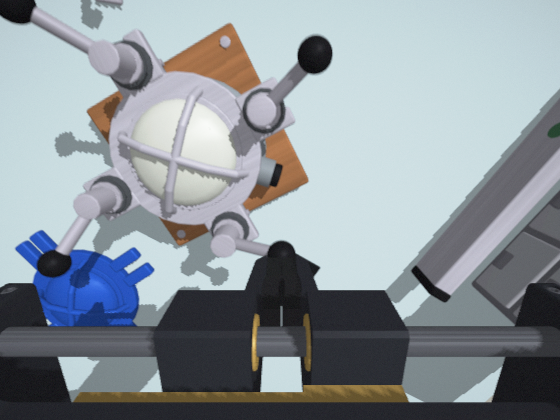

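Knob A sits at (282,250), laterally in line with the closed fingers. B is at (315,54) and D at (55,263). I'll check these against the map.

```bash
python3 -c "
from h import *
for k,p in {'A':(282,250),'B':(315,54),'D':(54,263)}.items():
    q=ray('wrist',p,128)[:2]; l=q-ST[k]; print(k,q.round(1),np.hypot(*l).round(1),np.degrees(np.arctan2(l[1],l[0])).round(1))
"
```

```text
A [663.9  80.4] 48.4 29.9
B [610.7 205.8] 45.2 70.2
D [517.7 -22.5] 52.4 -86.9
```

Call:
send_rows --moves '[[[1.0,0.5,0],[0,0,0]],[[2.5,0.5,0],[0,0,0]],[[2.4,0,0],[0,0,0]],[[1.0,0,0],[0,0,0]],[[0,0,0],[0,0,0]],[[0,0,0],[0,0,0]]]'

```text
t: 3.4
tcp_pos: [645.6, 111.4, 131.2]
tool_rot: [0.68, -0.195, 0.679, 0.195]
contact_force: [-0.1, 1.1, -0.4]
finger_gap: 0.8
```

```bash
cat >> h.py <<'E'
def F(k,n=1,bias=np.zeros(3)):
    s=robot.get_state(); fs=[s["contact_force"]]
    for i in range(n-1):
        optics.capture("top"); s=robot.get_state(); fs.append(s["contact_force"])
    f=np.mean(fs,0)-bias; M=R.from_quat(np.roll(s["tool_rot"],-1)).as_matrix()
    p=np.array(s["tcp_pos"])
    l=p[:2]-ST[k]; 
    print("t %.2f"%s["t"],"tcp",p.round(1),"F tool xyz",(M.T@f).round(2),"sd",np.std(fs,0).round(2),"raw",np.mean(fs,0).round(2))
    # lever angle assuming contact: tcp is 48 radial, -20 tangential behind
    print("tcp rel stud r %.1f ang %.1f -> lever ang if touching (20 behind): %.1f"%(np.hypot(*l),np.degrees(np.arctan2(l[1],l[0])),np.degrees(np.arctan2(l[1],l[0]))-np.degrees(np.arcsin(min(1,20/np.hypot(*l))))), "tool -y dir ang",np.degrees(np.arctan2(*(M[:2,1][::-1]))).round(1),"q7",round(float(s["joint_positions"][6]),2))
E
python3 -c "
from h import *
F('A',4)"
```

```text
t 3.55 tcp [646.4 110.8 132. ] F tool xyz [-0.02 -0.04  0.26] sd [0.52 0.72 0.45] raw [0.24 0.11 0.02]
tcp rel stud r 59.8 ang 65.7 -> lever ang if touching (20 behind): 46.2 tool -y dir ang 122.0 q7 0.24
```

Call:
send_rows --moves '[[[0.1,-0.4,0],[0,0,0]],[[0.1,-0.4,0],[0,0,0]],[[0,-0.3,0],[0,0,0]],[[0,-0.4,0.16],[4.6,0,0]],[[0,-0.4,0.16],[4.6,0,0]],[[0,-0.4,0.16],[4.6,0,0]],[[0,0,0],[0,0,0]],[[0,0,0],[0,0,0]]]'

```text
t: 4.35
tcp_pos: [660.4, 93.3, 128.4]
tool_rot: [0.697, -0.112, 0.699, 0.113]
contact_force: [-3.1, 2.2, 0.4]
finger_gap: 0.4
```

```bash
python3 -c "
from h import *
F('A',4);c=optics.calibration('wrist');im=optics.capture('wrist');cv2.imwrite('pics/w2.png',im[:,:,::-1])"
```

```text
t 4.50 tcp [660.5  93.2 128.4] F tool xyz [-0.06  3.43 -2.45] sd [0.36 0.22 0.4 ] raw [-3.4   2.48  0.07]
tcp rel stud r 53.4 ang 43.7 -> lever ang if touching (20 behind): 21.7 tool -y dir ang 108.3 q7 0.09
```

View pics/w2.png

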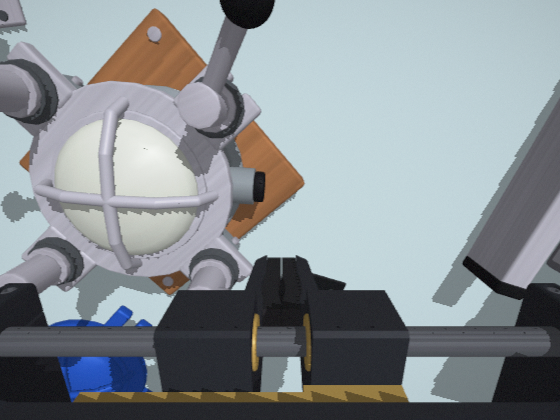

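Call:
send_rows --moves '[[[0,-0.4,0.1],[4.6,0,0]],[[0,-0.4,0.1],[4.6,0,0]],[[0,0,0],[0,0,0]],[[0,0,0],[0,0,0]]]'

```text
t: 4.95
tcp_pos: [665.7, 86.4, 128.5]
tool_rot: [0.705, -0.056, 0.705, 0.057]
contact_force: [-1.2, 4.2, -3.2]
finger_gap: 0.4
```

```bash
python3 -c "
from h import *
F('A',5)"
```

```text
t 5.15 tcp [665.6  86.3 128.6] F tool xyz [3.62 4.59 0.2 ] sd [0.43 0.5  0.57] raw [-0.52  4.57 -3.61]
tcp rel stud r 53.1 ang 34.5 -> lever ang if touching (20 behind): 12.3 tool -y dir ang 99.1 q7 -0.01
```

Call:
send_rows --moves '[[[0,-0.4,0.1],[4.6,0,0]],[[0,0,0],[0,0,0]],[[0,0,0],[0,0,0]],[[0,0,0],[0,0,0]]]'

```text
t: 5.55
tcp_pos: [667.8, 82.6, 128.8]
tool_rot: [0.707, -0.027, 0.706, 0.028]
contact_force: [1.4, 4.7, -3.8]
finger_gap: 0.6
```

```bash
python3 -c "
from h import *
F('A',5);c=optics.calibration('wrist');im=optics.capture('scene');cv2.imwrite('pics/s3.png',cv2.resize(im[190:310,230:360,::-1],None,fx=4.2,fy=4.2,interpolation=2))
s=robot.get_state();print(s['ft_torque'])"
```

```text
t 5.75 tcp [667.8  82.7 128.8] F tool xyz [3.99 4.85 1.2 ] sd [0.58 0.35 0.48] raw [ 0.83  4.93 -3.98]
tcp rel stud r 52.9 ang 29.9 -> lever ang if touching (20 behind): 7.7 tool -y dir ang 94.5 q7 -0.07
[ 1.00236517 -0.11292732  0.02825244]
```

View pics/s3.png

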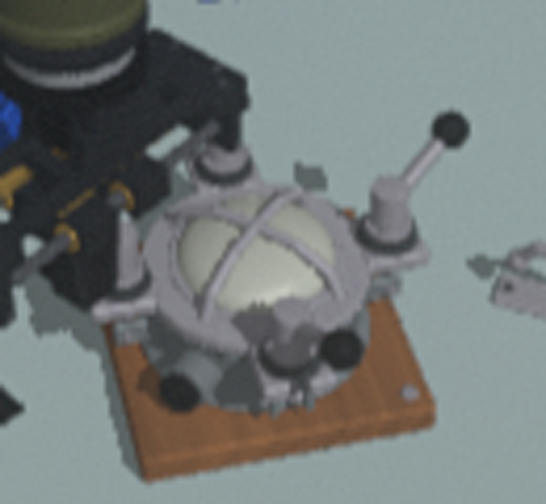

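Call:
send_rows --moves '[[[0,-0.4,0.1],[4.6,0,0]],[[0,0,0],[0,0,0]],[[0,0,0],[0,0,0]],[[0,0,0],[0,0,0]]]'

```text
t: 6.2
tcp_pos: [669.5, 79.0, 129.0]
tool_rot: [0.708, 0.001, 0.706, -0.0]
contact_force: [1.6, 5.7, -4.4]
finger_gap: 0.5
```

```bash
python3 -c "
from h import *
F('A',6)"
```

```text
t 6.45 tcp [669.5  79.1 128.9] F tool xyz [4.54 5.73 1.36] sd [0.43 0.34 0.24] raw [ 1.39  5.74 -4.53]
tcp rel stud r 52.8 ang 25.6 -> lever ang if touching (20 behind): 3.3 tool -y dir ang 89.9 q7 -0.12
```

Call:
send_rows --moves '[[[0,0.4,0],[0,0,0]],[[0,1,0],[0,0,0]],[[-2.5,0,0],[0,0,0]],[[-3,0,0],[0,0,0]],[[-1.5,0,0],[0,0,0]]]'

```text
t: 6.95
tcp_pos: [670.1, 91.2, 201.7]
tool_rot: [0.709, 0.001, 0.705, -0.002]
contact_force: [0.1, -0.2, -0.1]
finger_gap: 0.8
```

```bash
python3 -c "
from h import *
F('A',4)
im=optics.capture('wrist');cv2.imwrite('pics/w4.png',im[:,:,::-1])
go('C',z=198,back=30)"
```

```text
t 7.10 tcp [669.   91.5 199.6] F tool xyz [-0.31  0.34  0.25] sd [0.28 0.49 1.17] raw [0.25 0.34 0.31]
tcp rel stud r 58.8 ang 36.7 -> lever ang if touching (20 behind): 16.8 tool -y dir ang 89.8 q7 -0.14
t 7.15 tcp [668.1  91.5 198.2] tgt [439.3 108.6 198. ]
tool axes x [-0.001 -0.001 -1.   ] y [ 0.004  1.    -0.001] z [ 1.    -0.004 -0.001] q7 -0.14
world d [-2.288e+02  1.710e+01 -2.000e-01]
y=+1t rotvec deg (tool) [ 1.8 -0.   0. ] shift cm if turn last [  0.03   1.63 -22.88] if turn first [ 2.000e-02  9.100e-01 -2.292e+01]
y=-1t rotvec deg (tool) [-1.782e+02 -1.000e-01 -0.000e+00] shift cm if turn last [  0.03   1.63 -22.88] if turn first [ 2.000e-02 -9.100e-01  2.292e+01]
```

View pics/w4.png

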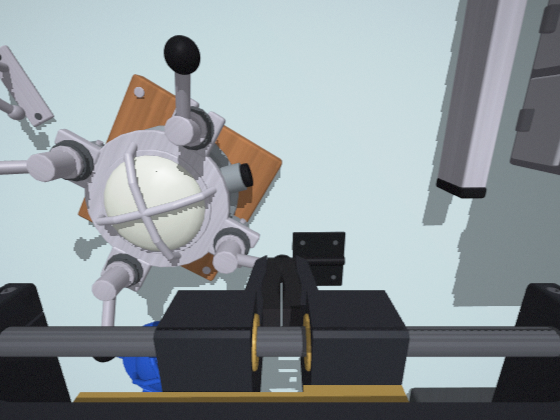

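Call:
send_rows --moves '[[[0,0,-1.7],[1.8,0,0]],[[0,0.1,-3.5],[0,0,0]],[[0,0.1,-4],[0,0,0]],[[0,0.2,-4],[0,0,0]],[[0,0.2,-4],[0,0,0]],[[0,0.2,-3.5],[0,0,0]],[[1.5,0.1,-2.2],[0,0,0]],[[3,0,0],[0,0,0]],[[1.9,0,0],[0,0,0]],[[0.5,0,0],[0,0,0]],[[0,0,0],[0,0,0]]]'

```text
t: 8.25
tcp_pos: [439.0, 107.9, 128.7]
tool_rot: [0.706, 0.012, 0.708, -0.013]
contact_force: [-0.4, -0.3, 0.8]
finger_gap: 0.4
```

```bash
python3 -c "
from h import *
F('C',2)
im=optics.capture('wrist');cv2.imwrite('pics/w5.png',im[:,:,::-1])
go('C',z=130,back=20)"
```

```text
t 8.30 tcp [439.6 108.  129.4] F tool xyz [-0.96  0.06 -0.21] sd [0.19 0.41 0.13] raw [-0.21  0.06  0.96]
tcp rel stud r 56.7 ang -149.3 -> lever ang if touching (20 behind): -170.0 tool -y dir ang 88.0 q7 -0.26
t 8.35 tcp [440.  108.1 129.9] tgt [439.6 118.6 130. ]
tool axes x [ 0. -0. -1.] y [ 0.035  0.999 -0.   ] z [ 0.999 -0.035  0.   ] q7 -0.26
world d [-0.4 10.4  0.1]
y=+1t rotvec deg (tool) [-0.  0.  0.] shift cm if turn last [-0.01  1.04 -0.07] if turn first [-0.01  1.04 -0.07]
y=-1t rotvec deg (tool) [180.   0.  -0.] shift cm if turn last [-0.01  1.04 -0.07] if turn first [-0.01 -1.04  0.07]
```

View pics/w5.png

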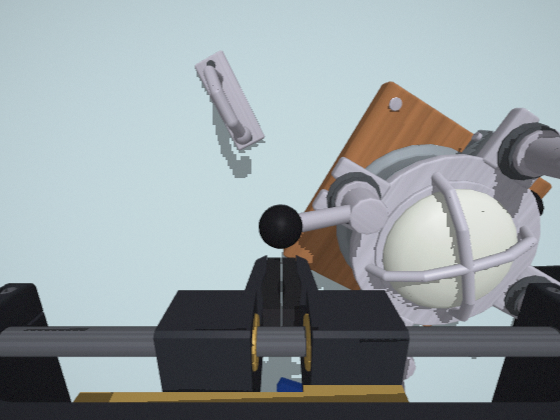

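Call:
send_rows --moves '[[[0,0.5,0],[0,0,0]],[[0,0.4,0],[0,0,0]],[[0,0.4,-0.16],[4.6,0,0]],[[0,0.4,-0.16],[4.6,0,0]],[[0,0.4,-0.16],[4.6,0,0]],[[0,0,0],[0,0,0]],[[0,0,0],[0,0,0]]]'

```text
t: 9.05
tcp_pos: [437.6, 128.8, 130.1]
tool_rot: [0.701, 0.097, 0.7, -0.098]
contact_force: [1.7, -5.0, -0.3]
finger_gap: -0.1
```

```bash
python3 -c "
from h import *
F('C',4)"
```

```text
t 9.20 tcp [437.5 128.8 130.1] F tool xyz [ 0.08 -4.32  3.17] sd [0.47 0.72 0.39] raw [ 1.87 -5.02 -0.07]
tcp rel stud r 51.4 ang -170.9 -> lever ang if touching (20 behind): -193.8 tool -y dir ang 74.1 q7 -0.42
```

Call:
send_rows --moves '[[[0,0,0],[0,0,0]],[[0,0,0],[0,0,0]],[[0,0,0],[0,0,0]],[[0,0,0],[0,0,0]],[[0,0,0],[0,0,0]],[[0,0,0],[0,0,0]],[[0,0,0],[0,0,0]],[[0,0,0],[0,0,0]]]'

```text
t: 10.0
tcp_pos: [437.5, 128.8, 130.1]
tool_rot: [0.701, 0.097, 0.7, -0.098]
contact_force: [1.6, -4.3, -0.2]
finger_gap: 0.3
```

```bash
python3 -c "
from h import *
F('C',4)"
```

```text
t 10.15 tcp [437.6 128.8 130.1] F tool xyz [ 0.13 -4.25  2.87] sd [0.19 0.6  0.45] raw [ 1.6  -4.88 -0.12]
tcp rel stud r 51.4 ang -170.9 -> lever ang if touching (20 behind): -193.8 tool -y dir ang 74.1 q7 -0.42
```

Call:
send_rows --moves '[[[0,0.3,-0.1],[3.4,0,0]],[[0,0.3,-0.1],[3.4,0,0]]]'

```text
t: 10.35
tcp_pos: [436.8, 134.2, 130.0]
tool_rot: [0.693, 0.14, 0.693, -0.141]
contact_force: [1.9, -7.2, -0.3]
finger_gap: 0.5
```

Call:
send_rows --moves '[[[0,0.3,-0.1],[3.4,0,0]]]'

```text
t: 10.45
tcp_pos: [436.8, 137.2, 129.9]
tool_rot: [0.689, 0.16, 0.688, -0.161]
contact_force: [-0.0, -7.6, 0.8]
finger_gap: 0.8
```

Call:
send_rows --moves '[[[0,0,0],[0,0,0]]]'

```text
t: 10.55
tcp_pos: [436.9, 137.7, 129.9]
tool_rot: [0.689, 0.159, 0.689, -0.161]
contact_force: [0.3, -5.9, -0.1]
finger_gap: 0.3
```

Call:
send_rows --moves '[[[0,0,0],[0,0,0]],[[0,0,0],[0,0,0]]]'

```text
t: 10.75
tcp_pos: [436.9, 137.8, 129.9]
tool_rot: [0.689, 0.159, 0.689, -0.16]
contact_force: [1.0, -6.1, -0.2]
finger_gap: 0.7
```

```bash
python3 -c "
from h import *
F('C',5)
im=optics.capture('wrist');cv2.imwrite('pics/w6.png',im[:,:,::-1])
im=optics.capture('scene');cv2.imwrite('pics/s6.png',cv2.resize(im[190:310,230:360,::-1],None,fx=4.2,fy=4.2,interpolation=2))
"
```

```text
t 10.95 tcp [436.9 137.7 129.9] F tool xyz [ 0.35 -5.6   3.72] sd [0.35 0.3  0.61] raw [ 0.88 -6.66 -0.34]
tcp rel stud r 51.4 ang 179.1 -> lever ang if touching (20 behind): 156.2 tool -y dir ang 63.9 q7 -0.53
```

View pics/s6.png

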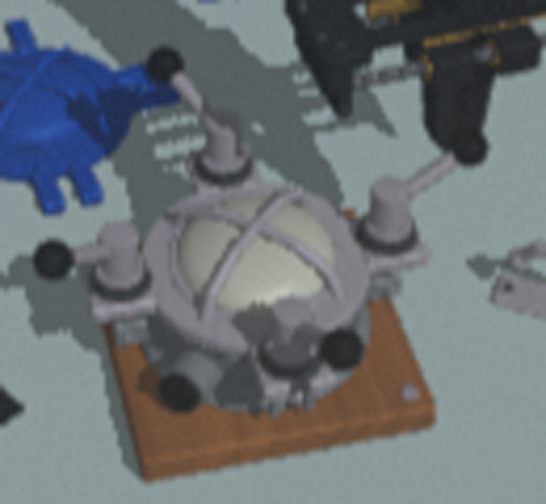

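View pics/w6.png

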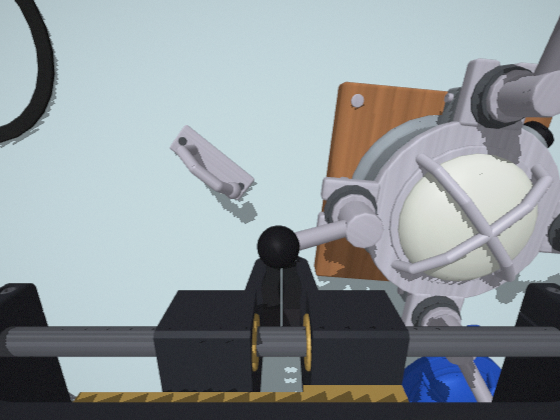

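```bash
python3 -c "
from h import *
def pr(n,k,p,z):
    q=ray(n,p,z)[:2]; l=q-ST[k]; print(n,k,q.round(1),np.hypot(*l).round(1),np.degrees(np.arctan2(l[1],l[0])).round(1))
Z=lambda x,y:((x+.5)/4.2-.5+230,(y+.5)/4.2-.5+190)
pr('scene','C',Z(450,129),128);pr('scene','C',Z(471,148),127.6);pr('wrist','C',(278,247),127.6)
pr('scene','A',Z(165,64),128);pr('scene','A',Z(92,272),128);pr('scene','A',Z(53,260),127.3)
"
```

```text
scene C [440.3 140.5] 48.1 175.8
scene C [444.1 159.1] 49.5 153.4
wrist C [444.  154.4] 47.6 158.4
scene A [515.3 -16.7] 129.2 -145.6
scene A [661.1  82.4] 47.1 33.7
scene A [669.4  60.7] 47.7 5.3
```

The held readings (5 N by about 0.4 rad) don't match the brief's slack figures. I'll test for trapped stiction by changing the press by 0.3 mm either way and seeing whether the held force depends on it.

Call:
send_rows --moves '[[[0,0.03,0],[0,0,0]],[[0,0,0],[0,0,0]]]'

```text
t: 11.25
tcp_pos: [436.9, 137.8, 129.9]
tool_rot: [0.689, 0.159, 0.689, -0.16]
contact_force: [0.4, -6.5, -1.7]
finger_gap: 0.5
```

```bash
python3 -c "
from h import *
F('C',5)"
```

```text
t 11.45 tcp [436.9 137.8 129.9] F tool xyz [ 0.61 -5.31  3.91] sd [0.81 0.43 0.71] raw [ 1.18 -6.49 -0.6 ]
tcp rel stud r 51.4 ang 179.0 -> lever ang if touching (20 behind): 156.1 tool -y dir ang 63.9 q7 -0.53
```

Call:
send_rows --moves '[[[0,-0.04,0],[0,0,0]],[[0,0,0],[0,0,0]]]'

```text
t: 11.65
tcp_pos: [436.9, 137.7, 129.9]
tool_rot: [0.689, 0.159, 0.689, -0.16]
contact_force: [1.7, -5.4, -0.8]
finger_gap: 0.4
```

```bash
python3 -c "
from h import *
F('C',5)"
```

```text
t 11.85 tcp [436.9 137.7 129.9] F tool xyz [ 0.68 -4.57  3.09] sd [0.66 0.58 0.47] raw [ 0.76 -5.47 -0.67]
tcp rel stud r 51.4 ang 179.1 -> lever ang if touching (20 behind): 156.2 tool -y dir ang 63.9 q7 -0.53
```

Call:
send_rows --moves '[[[0,-0.04,0],[0,0,0]],[[0,0,0],[0,0,0]]]'

```text
t: 12.05
tcp_pos: [436.8, 137.7, 129.9]
tool_rot: [0.689, 0.159, 0.689, -0.16]
contact_force: [1.2, -5.1, -1.5]
finger_gap: 0.3
```

```bash
python3 -c "
from h import *
F('C',5)"
```

```text
t 12.25 tcp [436.8 137.8 129.9] F tool xyz [ 0.64 -4.5   3.5 ] sd [0.55 0.47 0.51] raw [ 1.17 -5.58 -0.64]
tcp rel stud r 51.5 ang 179.0 -> lever ang if touching (20 behind): 156.2 tool -y dir ang 63.9 q7 -0.53
```

Call:
send_rows --moves '[[[0,0.05,0],[0,0,0]],[[0,0.05,0],[0,0,0]],[[0,0.05,0],[0,0,0]],[[0,0,0],[0,0,0]]]'

```text
t: 12.65
tcp_pos: [436.9, 138.2, 129.8]
tool_rot: [0.689, 0.159, 0.689, -0.161]
contact_force: [0.1, -8.1, 1.2]
finger_gap: 0.5
```

```bash
python3 -c "
from h import *
F('C',6)"
```

```text
t 12.90 tcp [436.9 138.2 129.9] F tool xyz [-0.85 -6.57  3.49] sd [0.46 0.33 0.42] raw [ 0.24 -7.44  0.87]
tcp rel stud r 51.4 ang 178.5 -> lever ang if touching (20 behind): 155.6 tool -y dir ang 63.9 q7 -0.53
```

Call:
send_rows --moves '[[[0,0.05,0],[0,0,0]],[[0,0.05,0],[0,0,0]],[[0,0,0],[0,0,0]]]'

```text
t: 13.2
tcp_pos: [437.1, 139.1, 129.8]
tool_rot: [0.689, 0.159, 0.689, -0.161]
contact_force: [0.4, -8.5, 1.1]
finger_gap: 0.9
```

```bash
python3 -c "
from h import *
F('C',6)"
```

```text
t 13.45 tcp [437.1 139.1 129.8] F tool xyz [-0.93 -6.83  3.53] sd [0.71 0.54 0.58] raw [ 0.17 -7.68  0.95]
tcp rel stud r 51.2 ang 177.6 -> lever ang if touching (20 behind): 154.6 tool -y dir ang 63.9 q7 -0.53
```

The knob stuck while the held force varied between 4.5 and 6.6 N, so slow holds include stiction. The useful quantity is the moving (breakaway) force minus about 4 N. Next I'll try a brisk 10 mm step followed by a hold, as the brief describes.

Call:
send_rows --moves '[[[0,1.0,-0.2],[8.5,0,0]]]'

```text
t: 13.55
tcp_pos: [438.2, 147.3, 129.7]
tool_rot: [0.673, 0.21, 0.676, -0.214]
contact_force: [-1.3, -9.4, -0.8]
finger_gap: 0.3
```

Call:
send_rows --moves '[[[0,0,0],[0,0,0]],[[0,0,0],[0,0,0]],[[0,0,0],[0,0,0]]]'

```text
t: 13.85
tcp_pos: [439.1, 149.8, 129.6]
tool_rot: [0.675, 0.209, 0.676, -0.211]
contact_force: [-0.5, -5.1, -0.5]
finger_gap: 0.6
```

```bash
python3 -c "
from h import *
F('C',6)"
```

```text
t 14.10 tcp [439.1 149.8 129.6] F tool xyz [ 0.94 -4.96  2.42] sd [0.5  0.47 0.49] raw [-0.82 -5.46 -0.93]
tcp rel stud r 50.9 ang 165.3 -> lever ang if touching (20 behind): 142.2 tool -y dir ang 55.5 q7 -0.63
```

A brisk step followed by a hold matches the brief: about 9 N moving and about 5 N held, a 4 N difference. So C is nipped up at about 5 N, but A was measured slowly and is probably only about 2.5 N. I'll go back to A and finish it before the other pair.

Call:
send_rows --moves '[[[0,-0.5,0],[0,0,0]],[[0,-1,0],[0,0,0]],[[-2.5,0,0],[0,0,0]],[[-3,0,0],[0,0,0]],[[-1,0,0],[0,0,0]]]'

```text
t: 14.6
tcp_pos: [432.4, 138.9, 196.7]
tool_rot: [0.676, 0.211, 0.675, -0.209]
contact_force: [0.3, 0.7, -0.6]
finger_gap: 0.3
```

```bash
python3 -c "
from h import *
TH['A']=4
F('C',3);go('A',z=130,back=30)"
```

```text
t 14.70 tcp [432.4 139.  195.8] F tool xyz [-0.04  0.86  0.19] sd [0.69 0.33 0.58] raw [0.64 0.6  0.04]
tcp rel stud r 56.0 ang 177.8 -> lever ang if touching (20 behind): 156.9 tool -y dir ang 55.5 q7 -0.65
t 14.7 tcp [432.4 139.  195.8] tgt [667.7  89.6 130. ]
tool axes x [ 0.003  0.002 -1.   ] y [0.566 0.825 0.003] z [ 0.825 -0.566  0.001] q7 -0.65
world d [235.3 -49.5 -65.8]
y=+1t rotvec deg (tool) [141.5  -0.2  -0.2] shift cm if turn last [ 6.63  9.22 22.19] if turn first [  6.58   6.57 -23.13]
y=-1t rotvec deg (tool) [-38.5   0.1  -0.1] shift cm if turn last [ 6.63  9.22 22.19] if turn first [ 6.58 -6.57 23.13]
```

Call:
send_rows --moves '[[[0,0,0],[-7.7,0,0]],[[0,0,0],[-7.7,0,0]],[[0,0,0],[-7.7,0,0]],[[0,0,0],[-7.7,0,0]],[[0,0,0],[-7.7,0,0]],[[0,-0.6,2.1],[0,0,0]],[[0,-1.1,4],[0,0,0]],[[0,-1.2,4],[0,0,0]],[[0,-1.2,4],[0,0,0]],[[0,-1.2,4],[0,0,0]],[[0,-1.0,3.5],[0,0,0]],[[1,-0.3,1.5],[0,0,0]],[[2.5,0,0],[0,0,0]],[[2.3,0,0],[0,0,0]],[[0.8,0,0],[0,0,0]],[[0,0,0],[0,0,0]]]'

```text
t: 16.3
tcp_pos: [665.2, 88.8, 126.3]
tool_rot: [0.705, -0.025, 0.708, 0.025]
contact_force: [-0.3, 1.1, 0.2]
finger_gap: 0.5
```

```bash
python3 -c "
from h import *
TH['A']=4
im=optics.capture('wrist');cv2.imwrite('pics/w7.png',im[:,:,::-1])
F('A',3);go('A',z=130,back=20)"
```

```text
t 16.45 tcp [667.5  89.  129.6] F tool xyz [ 0.1  -0.49  0.12] sd [0.22 0.61 0.4 ] raw [ 0.16 -0.48 -0.1 ]
tcp rel stud r 56.1 ang 35.6 -> lever ang if touching (20 behind): 14.7 tool -y dir ang 94.0 q7 -0.06
t 16.45 tcp [667.5  89.  129.6] tgt [668.4  79.6 130. ]
tool axes x [ 0.002  0.001 -1.   ] y [-0.07   0.998  0.001] z [0.998 0.07  0.002] q7 -0.06
world d [ 0.8 -9.4  0.4]
y=+1t rotvec deg (tool) [-180.     0.     0.2] shift cm if turn last [-0.04 -0.94  0.02] if turn first [-0.04  0.94 -0.02]
y=-1t rotvec deg (tool) [ 0.   0.1 -0. ] shift cm if turn last [-0.04 -0.94  0.02] if turn first [-0.04 -0.94  0.02]
```

View pics/w7.png

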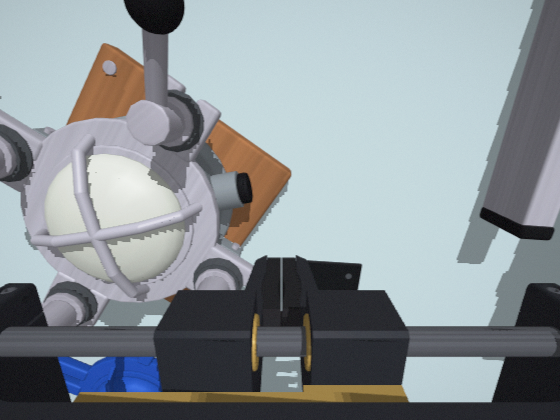

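Call:
send_rows --moves '[[[0,-0.4,0],[0,0,0]],[[0,-0.3,0],[0,0,0]],[[0,-1.0,0.15],[8.5,0,0]]]'

```text
t: 16.75
tcp_pos: [670.2, 74.8, 129.6]
tool_rot: [0.707, 0.03, 0.706, -0.026]
contact_force: [1.2, 7.0, -1.0]
finger_gap: 0.4
```

Call:
send_rows --moves '[[[0,0,0],[0,0,0]],[[0,0,0],[0,0,0]],[[0,0,0],[0,0,0]]]'

```text
t: 17.05
tcp_pos: [670.4, 73.2, 129.4]
tool_rot: [0.707, 0.028, 0.706, -0.026]
contact_force: [1.5, 3.7, 1.2]
finger_gap: 0.6
```

```bash
python3 -c "
from h import *
F('A',5)"
```

```text
t 17.25 tcp [670.4  73.1 129.3] F tool xyz [-1.69  4.43  1.63] sd [0.36 0.54 0.53] raw [1.97 4.29 1.7 ]
tcp rel stud r 51.4 ang 19.1 -> lever ang if touching (20 behind): -3.8 tool -y dir ang 85.6 q7 -0.15
```

Call:
send_rows --moves '[[[0,-1.0,0.15],[8.5,0,0]]]'

```text
t: 17.35
tcp_pos: [672.2, 66.3, 129.4]
tool_rot: [0.704, 0.082, 0.701, -0.077]
contact_force: [5.7, 8.9, -1.6]
finger_gap: 0.9
```

Call:
send_rows --moves '[[[0,0,0],[0,0,0]],[[0,0,0],[0,0,0]],[[0,0,0],[0,0,0]]]'

```text
t: 17.65
tcp_pos: [672.1, 63.2, 129.2]
tool_rot: [0.704, 0.08, 0.701, -0.079]
contact_force: [5.2, 5.1, -1.3]
finger_gap: 0.4
```

```bash
python3 -c "
from h import *
F('A',5)"
```

```text
t 17.85 tcp [672.1  63.2 129.2] F tool xyz [0.96 6.23 3.34] sd [0.27 0.31 0.41] raw [ 4.65  5.33 -0.94]
tcp rel stud r 50.7 ang 7.8 -> lever ang if touching (20 behind): -15.5 tool -y dir ang 77.1 q7 -0.24
```

Call:
send_rows --moves '[[[0,0.5,0],[0,0,0]],[[0,1,0],[0,0,0]],[[-2.5,0,0],[0,0,0]],[[-3,0,0],[0,0,0]],[[-1,0,0],[0,0,0]]]'

```text
t: 18.35
tcp_pos: [674.7, 75.9, 196.2]
tool_rot: [0.704, 0.08, 0.701, -0.08]
contact_force: [1.0, 0.3, 0.9]
finger_gap: 0.3
```

```bash
python3 -c "
from h import *
F('A',3);go('B',z=130,back=30)"
```

```text
t 18.45 tcp [674.3  76.1 195. ] F tool xyz [-0.37 -0.09  0.46] sd [0.7  0.6  0.97] raw [ 0.43 -0.19  0.37]
tcp rel stud r 56.0 ang 20.7 -> lever ang if touching (20 behind): -0.3 tool -y dir ang 77.0 q7 -0.27
t 18.45 tcp [674.3  76.1 195. ] tgt [579.  217.5 130. ]
tool axes x [ 0.002 -0.    -1.   ] y [0.225 0.974 0.   ] z [ 0.974 -0.225  0.002] q7 -0.27
world d [-95.3 141.4 -65. ]
y=+1t rotvec deg (tool) [92.2  0.1 -0.1] shift cm if turn last [  6.47  11.63 -12.48] if turn first [  6.5  -12.9  -11.15]
y=-1t rotvec deg (tool) [-87.8   0.1   0.1] shift cm if turn last [  6.47  11.63 -12.48] if turn first [ 6.5  12.9  11.15]
```

Call:
send_rows --moves '[[[0,0,0],[-8,0,0]],[[0,0,0],[-8,0,0]],[[0,0,0],[-8,0,0]],[[0,0,0],[-8,0,0]],[[0,0,0],[-8,0,0]],[[0,0,0],[-8,0,0]],[[0,0.8,0.7],[-8,0,0]],[[0,1.2,1],[-8,0,0]],[[0,1.5,1.3],[-8,0,0]],[[0,2,1.7],[-8,0,0]],[[0,3,2.6],[-7.8,0,0]],[[0,3,2.6],[0,0,0]],[[0,1.4,1.2],[0,0,0]],[[0,0,0],[0,0,0]]]'

```text
t: 19.85
tcp_pos: [609.6, 233.9, 192.6]
tool_rot: [0.56, -0.43, 0.561, 0.432]
contact_force: [0.8, 0.2, -0.6]
finger_gap: 0.6
```

```bash
python3 -c "
from h import *
go('B',z=130,back=30)"
```

```text
t 19.85 tcp [609.6 233.9 192.6] tgt [579.  217.5 130. ]
tool axes x [-0.003  0.001 -1.   ] y [-0.966  0.257  0.003] z [ 0.257  0.966 -0.   ] q7 0.68
world d [-30.6 -16.4 -62.6]
y=+1t rotvec deg (tool) [-179.7    0.3   -0. ] shift cm if turn last [ 6.27  2.51 -2.37] if turn first [ 6.26 -2.52  2.38]
y=-1t rotvec deg (tool) [ 0.3 -0.  -0.2] shift cm if turn last [ 6.27  2.51 -2.37] if turn first [ 6.26  2.52 -2.38]
```

Call:
send_rows --moves '[[[0,1.3,-1.2],[0,0,0]],[[1.0,1.2,-1.2],[0,0,0]],[[2.5,0,0],[0,0,0]],[[2.2,0,0],[0,0,0]],[[0.5,0,0],[0,0,0]],[[0,0,0],[0,0,0]]]'

```text
t: 20.45
tcp_pos: [582.3, 211.9, 130.7]
tool_rot: [0.561, -0.429, 0.563, 0.428]
contact_force: [1.0, -0.1, 1.3]
finger_gap: 0.4
```

```bash
python3 -c "
from h import *
F('B',3);go('B',z=130,back=20)
im=optics.capture('scene');cv2.imwrite('pics/s8.png',cv2.resize(im[190:310,230:360,::-1],None,fx=4.2,fy=4.2,interpolation=2))
"
```

```text
t 20.55 tcp [582.9 213.4 132.4] F tool xyz [-0.79 -0.26  0.53] sd [0.47 0.43 0.45] raw [0.39 0.44 0.79]
tcp rel stud r 51.7 ang 104.0 -> lever ang if touching (20 behind): 81.2 tool -y dir ang 164.7 q7 0.64
t 20.55 tcp [582.9 213.4 132.4] tgt [588.7 214.9 130. ]
tool axes x [ 0.002 -0.    -1.   ] y [-0.965  0.264 -0.002] z [0.264 0.965 0.   ] q7 0.64
world d [ 5.8  1.4 -2.4]
y=+1t rotvec deg (tool) [ 1.799e+02  1.000e-01 -0.000e+00] shift cm if turn last [ 0.24 -0.52  0.29] if turn first [ 0.24  0.52 -0.29]
y=-1t rotvec deg (tool) [-0.1  0.   0.1] shift cm if turn last [ 0.24 -0.52  0.29] if turn first [ 0.24 -0.52  0.29]
```

View pics/s8.png

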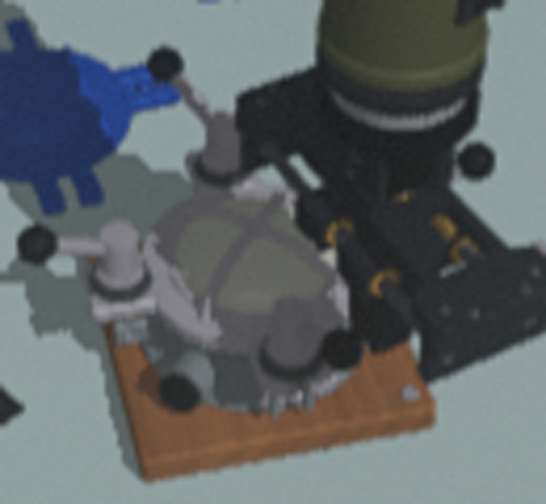

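Call:
send_rows --moves '[[[0.2,-0.3,0.2],[0,0,0]],[[0,-0.8,0.25],[8.5,0,0]],[[0,-0.8,0.25],[8.5,0,0]]]'

```text
t: 20.9
tcp_pos: [599.5, 216.1, 129.9]
tool_rot: [0.618, -0.339, 0.621, 0.342]
contact_force: [-6.8, 1.1, 1.0]
finger_gap: 0.4
```

Call:
send_rows --moves '[[[0,0,0],[0,0,0]],[[0,0,0],[0,0,0]],[[0,0,0],[0,0,0]]]'

```text
t: 21.2
tcp_pos: [600.8, 215.9, 129.8]
tool_rot: [0.618, -0.342, 0.619, 0.343]
contact_force: [-4.5, 2.3, 1.1]
finger_gap: 0.6
```

```bash
python3 -c "
from h import *
F('B',4)"
```

```text
t 21.35 tcp [600.8 215.8 129.8] F tool xyz [-0.99  5.44 -0.5 ] sd [0.39 0.27 0.51] raw [-4.87  2.46  1.  ]
tcp rel stud r 52.8 ang 84.1 -> lever ang if touching (20 behind): 61.9 tool -y dir ang 148.0 q7 0.45
```

Call:
send_rows --moves '[[[0,-0.4,0.12],[4.3,0,0]]]'

```text
t: 21.45
tcp_pos: [604.0, 215.5, 129.8]
tool_rot: [0.631, -0.318, 0.632, 0.32]
contact_force: [-5.9, 4.1, 1.6]
finger_gap: 0.6
```

Call:
send_rows --moves '[[[0,-0.4,0.12],[4.3,0,0]]]'

```text
t: 21.55
tcp_pos: [608.0, 214.6, 129.7]
tool_rot: [0.642, -0.293, 0.643, 0.296]
contact_force: [-6.2, 5.0, 0.2]
finger_gap: 0.3
```

Call:
send_rows --moves '[[[0,-0.4,0.12],[4.3,0,0]]]'

```text
t: 21.65
tcp_pos: [611.9, 213.5, 129.7]
tool_rot: [0.653, -0.269, 0.654, 0.272]
contact_force: [-4.9, 6.1, 0.9]
finger_gap: 0.6
```

Call:
send_rows --moves '[[[0,-0.4,0.12],[4.3,0,0]]]'

```text
t: 21.75
tcp_pos: [615.5, 212.1, 129.6]
tool_rot: [0.663, -0.244, 0.663, 0.248]
contact_force: [-5.8, 5.9, 0.2]
finger_gap: 0.6
```

Call:
send_rows --moves '[[[0,0,0],[0,0,0]],[[0,0,0],[0,0,0]]]'

```text
t: 21.95
tcp_pos: [616.1, 211.7, 129.7]
tool_rot: [0.663, -0.245, 0.663, 0.248]
contact_force: [-4.2, 5.1, -0.5]
finger_gap: 0.3
```

```bash
python3 -c "
from h import *
F('B',4)"
```

```text
t 22.10 tcp [616.1 211.7 129.6] F tool xyz [0.99 6.69 0.53] sd [0.2  0.33 0.48] raw [-3.98  5.41 -0.96]
tcp rel stud r 52.6 ang 66.8 -> lever ang if touching (20 behind): 44.5 tool -y dir ang 130.8 q7 0.25
```

Call:
send_rows --moves '[[[0,-0.4,0.12],[4.3,0,0]]]'

```text
t: 22.2
tcp_pos: [618.8, 210.6, 129.6]
tool_rot: [0.671, -0.219, 0.672, 0.224]
contact_force: [-5.1, 6.6, -1.3]
finger_gap: 0.6
```

Call:
send_rows --moves '[[[0,-0.4,0.12],[4.3,0,0]]]'

```text
t: 22.3
tcp_pos: [622.4, 208.5, 129.5]
tool_rot: [0.679, -0.193, 0.68, 0.198]
contact_force: [-5.2, 8.1, -2.3]
finger_gap: 0.5
```

```bash
python3 -c "
from h import *
F('B',1)"
```

```text
t 22.30 tcp [622.4 208.5 129.5] F tool xyz [ 2.4   9.66 -0.11] sd [0. 0. 0.] raw [-5.24  8.14 -2.34]
tcp rel stud r 52.7 ang 59.2 -> lever ang if touching (20 behind): 36.8 tool -y dir ang 122.1 q7 0.15
```

Call:
send_rows --moves '[[[0,-0.4,0.12],[4.3,0,0]]]'

```text
t: 22.4
tcp_pos: [625.7, 206.4, 129.5]
tool_rot: [0.686, -0.168, 0.686, 0.173]
contact_force: [-4.2, 9.2, -3.3]
finger_gap: 0.6
```

```bash
python3 -c "
from h import *
F('B',1)"
```

```text
t 22.40 tcp [625.7 206.4 129.5] F tool xyz [ 3.35 10.05  0.52] sd [0. 0. 0.] raw [-4.24  9.15 -3.28]
tcp rel stud r 52.7 ang 54.8 -> lever ang if touching (20 behind): 32.5 tool -y dir ang 117.8 q7 0.1
```

Call:
send_rows --moves '[[[0,0,0],[0,0,0]],[[0,0,0],[0,0,0]]]'

```text
t: 22.6
tcp_pos: [626.3, 205.8, 129.5]
tool_rot: [0.686, -0.169, 0.686, 0.173]
contact_force: [-3.5, 7.8, -2.5]
finger_gap: 0.2
```

```bash
python3 -c "
from h import *
F('B',4)"
```

```text
t 22.75 tcp [626.2 205.8 129.5] F tool xyz [2.9  8.82 0.91] sd [0.18 0.54 0.27] raw [-3.34  8.24 -2.85]
tcp rel stud r 52.5 ang 54.0 -> lever ang if touching (20 behind): 31.6 tool -y dir ang 118.0 q7 0.1
```

Call:
send_rows --moves '[[[0,0.5,0],[0,0,0]],[[0,1,0],[0,0,0]],[[-2.5,0,0],[0,0,0]],[[-3,0,0],[0,0,0]],[[-1,0,0],[0,0,0]]]'

```text
t: 23.25
tcp_pos: [622.6, 214.4, 198.1]
tool_rot: [0.689, -0.169, 0.684, 0.169]
contact_force: [0.2, 1.0, 0.6]
finger_gap: 0.1
```

```bash
python3 -c "
from h import *
F('B',3);go('D',z=130,back=30)"
```

```text
t 23.35 tcp [621.8 214.3 196.6] F tool xyz [-0.47  0.66  0.67] sd [0.28 0.16 0.5 ] raw [0.29 0.89 0.47]
tcp rel stud r 57.4 ang 62.6 -> lever ang if touching (20 behind): 42.2 tool -y dir ang 117.7 q7 0.09
t 23.35 tcp [621.8 214.3 196.6] tgt [546.3 -17.2 130. ]
tool axes x [ 0.005  0.001 -1.   ] y [-0.465  0.885 -0.001] z [0.885 0.465 0.004] q7 0.09
world d [ -75.5 -231.5  -66.6]
y=+1t rotvec deg (tool) [-64.1   0.2   0.2] shift cm if turn last [  6.61 -16.98 -17.47] if turn first [  6.66   8.28 -22.9 ]
y=-1t rotvec deg (tool) [115.9   0.2  -0.2] shift cm if turn last [  6.61 -16.98 -17.47] if turn first [ 6.66 -8.28 22.9 ]
```

Call:
send_rows --moves '[[[0,0,0],[-8,0,0]],[[0,0,0],[-8,0,0]],[[0,0,0],[-8,0,0]],[[0,0,0],[-8,0,0]],[[0,0,0],[-8,0,0]],[[0,0,0],[-8,0,0]],[[0,0,0],[-8,0,0]],[[0,0.4,-1],[-8,0,0]],[[0,1,-3],[0,0,0]],[[0,1.4,-4],[0,0,0]],[[0,1.4,-4],[0,0,0]],[[0,1.4,-4],[0,0,0]],[[0,1.4,-3.8],[0,0,0]],[[0,1.2,-3],[0,0,0]],[[0,0,0],[0,0,0]]]'

```text
t: 24.85
tcp_pos: [540.8, -22.1, 193.0]
tool_rot: [0.492, -0.505, 0.497, 0.506]
contact_force: [-0.0, -0.1, 0.2]
finger_gap: 0.5
```

```bash
python3 -c "
from h import *
go('D',z=130,back=30)
im=optics.capture('wrist');cv2.imwrite('pics/w9.png',im[:,:,::-1])"
```

```text
t 24.85 tcp [540.8 -22.1 193. ] tgt [546.3 -17.2 130. ]
tool axes x [-0.005 -0.005 -1.   ] y [-1.    -0.022  0.005] z [-0.022  1.    -0.004] q7 1.21
world d [  5.5   4.9 -63. ]
y=+1t rotvec deg (tool) [-0.6 -0.3 -0.3] shift cm if turn last [ 6.3 -0.6  0.5] if turn first [ 6.3  -0.57  0.47]
y=-1t rotvec deg (tool) [179.4  -0.5   0.4] shift cm if turn last [ 6.3 -0.6  0.5] if turn first [ 6.3   0.57 -0.47]
```

View pics/w9.png

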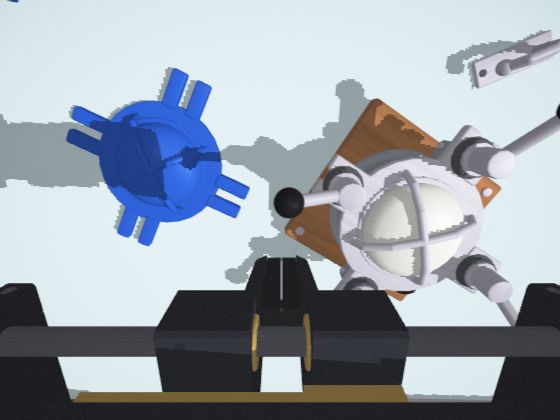

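Call:
send_rows --moves '[[[1.0,-0.5,0.4],[0,0,0]],[[2.5,0,0],[0,0,0]],[[2.3,0,0],[0,0,0]],[[0.6,0,0],[0,0,0]],[[0,0,0],[0,0,0]]]'

```text
t: 25.4
tcp_pos: [548.3, -9.4, 129.3]
tool_rot: [0.492, -0.507, 0.492, 0.509]
contact_force: [-0.4, -0.1, 0.2]
finger_gap: 0.5
```

```bash
python3 -c "
from h import *
F('D',6);go('D',z=130,back=20)"
```

```text
t 25.65 tcp [549.3 -10.9 131.6] F tool xyz [0.12 0.12 0.04] sd [0.48 0.48 0.6 ] raw [-0.12  0.03 -0.12]
tcp rel stud r 53.4 ang -49.7 -> lever ang if touching (20 behind): -71.7 tool -y dir ang -178.3 q7 1.15
t 25.65 tcp [549.3 -10.9 131.6] tgt [536.3 -17.5 130. ]
tool axes x [ 0.002  0.    -1.   ] y [-1.    -0.03  -0.002] z [-0.03  1.    0.  ] q7 1.15
world d [-13.   -6.6  -1.6]
y=+1t rotvec deg (tool) [-0.1  0.   0.1] shift cm if turn last [ 0.16  1.32 -0.62] if turn first [ 0.16  1.32 -0.62]
y=-1t rotvec deg (tool) [179.9   0.2  -0. ] shift cm if turn last [ 0.16  1.32 -0.62] if turn first [ 0.16 -1.32  0.62]
```

Call:
send_rows --moves '[[[0.1,0.5,-0.3],[0,0,0]],[[0.1,0.5,-0.3],[0,0,0]],[[0,0.4,0],[0,0,0]],[[0,0.4,-0.12],[4.3,0,0]]]'

```text
t: 26.05
tcp_pos: [532.9, -19.9, 129.1]
tool_rot: [0.513, -0.489, 0.51, 0.487]
contact_force: [5.3, -1.3, -3.3]
finger_gap: 0.4
```

```bash
python3 -c "
from h import *
F('D',1)"
```

```text
t 26.05 tcp [532.9 -19.9 129.1] F tool xyz [ 3.3  -5.3  -1.02] sd [0. 0. 0.] raw [ 5.26 -1.27 -3.27]
tcp rel stud r 52.9 ang -70.0 -> lever ang if touching (20 behind): -92.2 tool -y dir ang 177.3 q7 1.1
```

Call:
send_rows --moves '[[[0,0.4,-0.12],[4.3,0,0]]]'

```text
t: 26.15
tcp_pos: [529.2, -21.1, 129.1]
tool_rot: [0.532, -0.469, 0.529, 0.466]
contact_force: [6.0, -2.0, -2.8]
finger_gap: 0.7
```

```bash
python3 -c "
from h import *
F('D',1)"
```

```text
t 26.15 tcp [529.2 -21.1 129.1] F tool xyz [ 2.81 -6.16 -1.23] sd [0. 0. 0.] raw [ 5.97 -1.99 -2.77]
tcp rel stud r 52.9 ang -74.2 -> lever ang if touching (20 behind): -96.5 tool -y dir ang 172.8 q7 1.04
```

Call:
send_rows --moves '[[[0,0.4,-0.12],[4.3,0,0]]]'

```text
t: 26.25
tcp_pos: [525.3, -22.0, 129.1]
tool_rot: [0.549, -0.449, 0.546, 0.446]
contact_force: [6.2, -2.8, -5.6]
finger_gap: 0.4
```

```bash
python3 -c "
from h import *
F('D',1)"
```

```text
t 26.25 tcp [525.3 -22.  129.1] F tool xyz [ 5.62 -6.62 -1.51] sd [0. 0. 0.] raw [ 6.22 -2.8  -5.59]
tcp rel stud r 52.8 ang -78.6 -> lever ang if touching (20 behind): -100.8 tool -y dir ang 168.5 q7 0.99
```

Call:
send_rows --moves '[[[0,0,0],[0,0,0]],[[0,0,0],[0,0,0]]]'

```text
t: 26.45
tcp_pos: [524.5, -22.0, 129.0]
tool_rot: [0.548, -0.45, 0.546, 0.447]
contact_force: [4.3, -3.0, -3.2]
finger_gap: 0.6
```

```bash
python3 -c "
from h import *
F('D',4)"
```

```text
t 26.60 tcp [524.5 -22.  129. ] F tool xyz [ 3.26 -4.8  -1.93] sd [0.77 0.55 0.46] raw [ 4.35 -2.83 -3.24]
tcp rel stud r 52.7 ang -79.4 -> lever ang if touching (20 behind): -101.7 tool -y dir ang 168.7 q7 1.0
```

Call:
send_rows --moves '[[[0,0.4,-0.14],[4.3,0,0]],[[0,0.4,-0.14],[4.3,0,0]]]'

```text
t: 26.8
tcp_pos: [517.2, -22.9, 129.1]
tool_rot: [0.581, -0.407, 0.578, 0.404]
contact_force: [6.4, -2.6, -6.0]
finger_gap: 0.7
```

```bash
python3 -c "
from h import *
F('D',1)"
```

```text
t 26.80 tcp [517.2 -22.9 129.1] F tool xyz [ 6.09 -6.88 -0.27] sd [0. 0. 0.] raw [ 6.42 -2.61 -6.04]
tcp rel stud r 52.8 ang -87.4 -> lever ang if touching (20 behind): -109.6 tool -y dir ang 159.9 q7 0.9
```

Call:
send_rows --moves '[[[0,0.4,-0.14],[4.3,0,0]]]'

```text
t: 26.9
tcp_pos: [513.1, -22.9, 129.1]
tool_rot: [0.596, -0.385, 0.592, 0.382]
contact_force: [6.2, -2.4, -5.9]
finger_gap: 0.5
```

```bash
python3 -c "
from h import *
F('D',1)"
```

```text
t 26.90 tcp [513.1 -22.9 129.1] F tool xyz [ 5.93 -6.62  0.35] sd [0. 0. 0.] raw [ 6.21 -2.42 -5.89]
tcp rel stud r 52.7 ang -91.9 -> lever ang if touching (20 behind): -114.1 tool -y dir ang 155.6 q7 0.85
```

Call:
send_rows --moves '[[[0,0.4,-0.14],[4.3,0,0]]]'

```text
t: 27.0
tcp_pos: [509.0, -22.6, 129.1]
tool_rot: [0.61, -0.362, 0.606, 0.359]
contact_force: [6.6, -3.7, -4.9]
finger_gap: 0.3
```

```bash
python3 -c "
from h import *
F('D',1)"
```

```text
t 27.00 tcp [509.  -22.6 129.1] F tool xyz [ 4.99 -7.52 -0.06] sd [0. 0. 0.] raw [ 6.6  -3.67 -4.94]
tcp rel stud r 52.7 ang -96.3 -> lever ang if touching (20 behind): -118.6 tool -y dir ang 151.3 q7 0.8
```

Call:
send_rows --moves '[[[0,0,0],[0,0,0]],[[0,0,0],[0,0,0]]]'

```text
t: 27.2
tcp_pos: [508.3, -22.4, 129.0]
tool_rot: [0.609, -0.363, 0.606, 0.36]
contact_force: [5.7, -2.8, -4.4]
finger_gap: 0.5
```

```bash
python3 -c "
from h import *
F('D',4)"
```

```text
t 27.35 tcp [508.3 -22.3 129. ] F tool xyz [ 4.28 -6.43 -0.04] sd [0.5  0.26 0.19] raw [ 5.66 -3.1  -4.25]
tcp rel stud r 52.5 ang -97.1 -> lever ang if touching (20 behind): -119.5 tool -y dir ang 151.5 q7 0.8
```

Call:
send_rows --moves '[[[0,0.4,-0.14],[4.3,0,0]],[[0,0.4,-0.14],[4.3,0,0]]]'

```text
t: 27.55
tcp_pos: [501.1, -21.1, 129.1]
tool_rot: [0.636, -0.315, 0.631, 0.312]
contact_force: [6.6, -3.8, -6.4]
finger_gap: 0.4
```

```bash
python3 -c "
from h import *
F('D',1)"
```

```text
t 27.55 tcp [501.1 -21.1 129.1] F tool xyz [ 6.42 -7.55  0.92] sd [0. 0. 0.] raw [ 6.62 -3.85 -6.37]
tcp rel stud r 52.7 ang -105.0 -> lever ang if touching (20 behind): -127.3 tool -y dir ang 142.7 q7 0.7
```

Call:
send_rows --moves '[[[0,0.4,-0.14],[4.3,0,0]]]'

```text
t: 27.65
tcp_pos: [497.2, -19.9, 129.1]
tool_rot: [0.648, -0.291, 0.642, 0.288]
contact_force: [7.9, -4.1, -6.7]
finger_gap: 0.3
```

```bash
python3 -c "
from h import *
F('D',1)"
```

```text
t 27.65 tcp [497.2 -19.9 129.1] F tool xyz [ 6.73 -8.61  2.15] sd [0. 0. 0.] raw [ 7.92 -4.12 -6.65]
tcp rel stud r 52.7 ang -109.4 -> lever ang if touching (20 behind): -131.7 tool -y dir ang 138.4 q7 0.66
```

Call:
send_rows --moves '[[[0,0.4,-0.14],[4.3,0,0]]]'

```text
t: 27.75
tcp_pos: [493.5, -18.5, 129.2]
tool_rot: [0.658, -0.267, 0.653, 0.264]
contact_force: [7.3, -4.6, -5.5]
finger_gap: 0.8
```

```bash
python3 -c "
from h import *
F('D',1)"
```

```text
t 27.75 tcp [493.5 -18.5 129.2] F tool xyz [ 5.58 -8.39  2.02] sd [0. 0. 0.] raw [ 7.34 -4.63 -5.51]
tcp rel stud r 52.8 ang -113.8 -> lever ang if touching (20 behind): -136.1 tool -y dir ang 134.1 q7 0.61
```

Call:
send_rows --moves '[[[0,0,0],[0,0,0]],[[0,0,0],[0,0,0]]]'

```text
t: 27.95
tcp_pos: [492.8, -18.1, 129.2]
tool_rot: [0.657, -0.268, 0.653, 0.265]
contact_force: [5.3, -2.8, -5.1]
finger_gap: 0.2
```

```bash
python3 -c "
from h import *
F('D',4)"
```

```text
t 28.10 tcp [492.9 -18.1 129.2] F tool xyz [ 4.86 -6.96  1.59] sd [0.5  0.8  0.49] raw [ 6.03 -3.88 -4.81]
tcp rel stud r 52.7 ang -114.6 -> lever ang if touching (20 behind): -136.9 tool -y dir ang 134.3 q7 0.61
```

Call:
send_rows --moves '[[[0,-0.5,0],[0,0,0]],[[0,-1,0],[0,0,0]],[[-2.5,0,0],[0,0,0]],[[-3,0,0],[0,0,0]],[[-1,0,0],[0,0,0]]]'

```text
t: 28.6
tcp_pos: [500.9, -27.8, 195.8]
tool_rot: [0.656, -0.267, 0.654, 0.267]
contact_force: [0.6, -0.1, 0.8]
finger_gap: 0.2
```

```bash
python3 -c "
from h import *
TH['A']=-14
F('D',3);go('A',z=130,back=30)
im=optics.capture('scene');cv2.imwrite('pics/s10.png',cv2.resize(im[190:310,230:360,::-1],None,fx=4.2,fy=4.2,interpolation=2))"
```

```text
t 28.70 tcp [500.7 -27.6 194.8] F tool xyz [-1.03 -0.18  0.58] sd [0.19 0.26 0.74] raw [0.54 0.28 1.03]
tcp rel stud r 59.1 ang -103.8 -> lever ang if touching (20 behind): -123.6 tool -y dir ang 134.4 q7 0.65
t 28.7 tcp [500.7 -27.6 194.8] tgt [675.7  73.8 130. ]
tool axes x [ 0.003  0.    -1.   ] y [-0.699  0.715 -0.002] z [0.715 0.699 0.002] q7 0.65
world d [175.  101.4 -64.8]
y=+1t rotvec deg (tool) [-121.6   -0.     0.2] shift cm if turn last [ 6.53 -4.98 19.59] if turn first [  6.48 -14.08 -14.53]
y=-1t rotvec deg (tool) [58.4  0.2  0. ] shift cm if turn last [ 6.53 -4.98 19.59] if turn first [ 6.48 14.08 14.53]
```

View pics/s10.png

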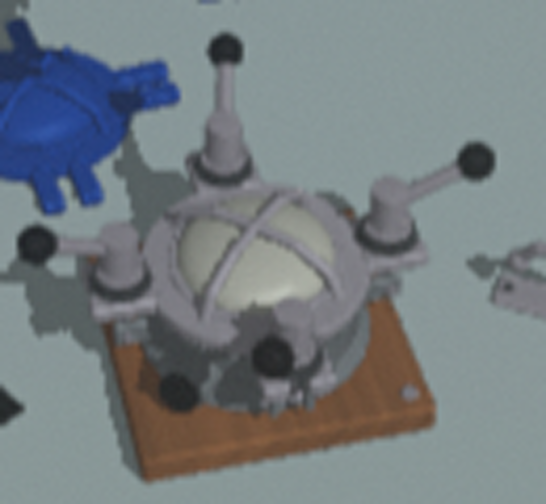

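```bash
python3 -c "
from h import *
def pr(n,k,p,z):
    q=ray(n,p,z)[:2]; l=q-ST[k]; print(n,k,q.round(1),np.hypot(*l).round(1),np.degrees(np.arctan2(l[1],l[0])).round(1))
Z=lambda x,y:((x+.5)/4.2-.5+230,(y+.5)/4.2-.5+190)
for k,i,f in [('A',(92,272),(37,245)),('B',(343,350),(273,356)),('C',(450,129),(476,160)),('D',(165,64),(226,49))]:
    pr('scene',k,Z(*i),128);pr('scene',k,Z(*f),127.1)
"
```

```text
scene A [661.1  82.4] 47.1 33.7
scene A [667.9  46. ] 47.2 -12.6
scene B [608.1 212.3] 50.7 75.5
scene B [635.4 189.9] 48.0 33.6
scene C [440.3 140.5] 48.1 175.8
scene C [449.4 167.2] 49.3 142.0
scene D [515.3 -16.7] 46.5 -89.4
scene D [478.8  -2.2] 48.1 -138.4
```

Call:
send_rows --moves '[[[0,0,0],[7.3,0,0]],[[0,0,0],[7.3,0,0]],[[0,0,0],[7.3,0,0]],[[0,0,0],[7.3,0,0]],[[0,0,0],[7.3,0,0]],[[0,0,0],[7.3,0,0]],[[0,0,0],[7.3,0,0]],[[0,1.5,1.5],[7.3,0,0]],[[0,3,3],[0,0,0]],[[0,3,3],[0,0,0]],[[0,3,3],[0,0,0]],[[0,2.5,3],[0,0,0]],[[0,1.1,1.1],[0,0,0]],[[0,0,0],[0,0,0]]]'

```text
t: 30.15
tcp_pos: [674.8, 78.3, 191.0]
tool_rot: [0.701, 0.085, 0.703, -0.085]
contact_force: [-1.0, 0.5, 0.2]
finger_gap: 0.4
```

```bash
python3 -c "
from h import *
TH['A']=-14
go('A',z=130,back=30)"
```

```text
t 30.15 tcp [674.8  78.3 191. ] tgt [675.7  73.8 130. ]
tool axes x [-0.002  0.    -1.   ] y [ 0.239  0.971 -0.   ] z [ 0.971 -0.239 -0.002] q7 -0.21
world d [  1.   -4.5 -61. ]
y=+1t rotvec deg (tool) [-179.8   -0.    -0.2] shift cm if turn last [ 6.1  -0.42  0.21] if turn first [ 6.1   0.42 -0.2 ]
y=-1t rotvec deg (tool) [ 0.2 -0.1  0. ] shift cm if turn last [ 6.1  -0.42  0.21] if turn first [ 6.1  -0.42  0.2 ]
```

Call:
send_rows --moves '[[[1.2,-0.4,0.1],[0,0,0]],[[2.6,0,0],[0,0,0]],[[2.0,0,0],[0,0,0]],[[0.4,-0.3,0],[0,0,0]],[[0,-0.4,0],[0,0,0]],[[0,-0.4,0.12],[4.3,0,0]],[[0,-0.4,0.12],[4.3,0,0]],[[0,-0.4,0.12],[4.3,0,0]]]'

```text
t: 30.95
tcp_pos: [672.6, 57.2, 132.0]
tool_rot: [0.688, 0.167, 0.688, -0.162]
contact_force: [3.0, 8.5, -7.1]
finger_gap: 0.5
```

```bash
python3 -c "
from h import *
F('A',1)"
```

```text
t 30.95 tcp [672.6  57.2 132. ] F tool xyz [ 7.17  8.94 -1.15] sd [0. 0. 0.] raw [ 3.04  8.54 -7.11]
tcp rel stud r 50.7 ang 1.0 -> lever ang if touching (20 behind): -22.2 tool -y dir ang 63.1 q7 -0.33
```

Call:
send_rows --moves '[[[0,-0.4,0.14],[4.3,0,0]]]'

```text
t: 31.05
tcp_pos: [672.5, 53.3, 132.0]
tool_rot: [0.681, 0.193, 0.681, -0.188]
contact_force: [3.9, 8.1, -6.7]
finger_gap: 0.1
```

```bash
python3 -c "
from h import *
F('A',1)"
```

```text
t 31.05 tcp [672.5  53.3 132. ] F tool xyz [ 6.74  8.9  -0.9 ] sd [0. 0. 0.] raw [ 3.87  8.13 -6.68]
tcp rel stud r 50.7 ang -3.4 -> lever ang if touching (20 behind): -26.6 tool -y dir ang 58.8 q7 -0.38
```

Call:
send_rows --moves '[[[0,-0.4,0.14],[4.3,0,0]]]'

```text
t: 31.15
tcp_pos: [672.0, 49.3, 132.1]
tool_rot: [0.674, 0.218, 0.673, -0.213]
contact_force: [5.1, 8.4, -6.8]
finger_gap: 0.5
```

```bash
python3 -c "
from h import *
F('A',1)"
```

```text
t 31.15 tcp [672.   49.3 132.1] F tool xyz [ 6.9   9.75 -0.75] sd [0. 0. 0.] raw [ 5.08  8.42 -6.83]
tcp rel stud r 50.6 ang -8.0 -> lever ang if touching (20 behind): -31.2 tool -y dir ang 54.5 q7 -0.43
```

Call:
send_rows --moves '[[[0,-0.4,0.14],[4.3,0,0]]]'

```text
t: 31.25
tcp_pos: [671.2, 45.3, 132.1]
tool_rot: [0.665, 0.244, 0.664, -0.238]
contact_force: [5.0, 8.4, -8.9]
finger_gap: 0.7
```

```bash
python3 -c "
from h import *
F('A',1)"
```

```text
t 31.25 tcp [671.2  45.3 132.1] F tool xyz [ 8.94  9.57 -1.54] sd [0. 0. 0.] raw [ 4.99  8.4  -8.87]
tcp rel stud r 50.5 ang -12.6 -> lever ang if touching (20 behind): -35.9 tool -y dir ang 50.2 q7 -0.48
```

Call:
send_rows --moves '[[[0,-0.4,0.14],[4.4,0,0]],[[0.1,-0.4,0.14],[4.4,0,0]],[[0.1,-0.4,0.14],[4.4,0,0]],[[0,-0.4,0.14],[4.4,0,0]]]'

```text
t: 31.65
tcp_pos: [665.5, 30.6, 131.6]
tool_rot: [0.622, 0.343, 0.619, -0.336]
contact_force: [7.0, 9.2, -2.7]
finger_gap: 0.2
```

```bash
python3 -c "
from h import *
F('A',1)"
```

```text
t 31.65 tcp [665.5  30.6 131.6] F tool xyz [ 2.84 10.79 -3.99] sd [0. 0. 0.] raw [ 6.96  9.2  -2.71]
tcp rel stud r 50.6 ang -30.5 -> lever ang if touching (20 behind): -53.8 tool -y dir ang 32.6 q7 -0.68
```

Call:
send_rows --moves '[[[0,-0.4,0.14],[4.4,0,0]]]'

```text
t: 31.75
tcp_pos: [663.2, 27.3, 131.6]
tool_rot: [0.608, 0.367, 0.605, -0.359]
contact_force: [8.4, 8.4, -3.6]
finger_gap: 0.5
```

```bash
python3 -c "
from h import *
F('A',1)"
```

```text
t 31.75 tcp [663.2  27.3 131.6] F tool xyz [ 3.75 11.31 -3.39] sd [0. 0. 0.] raw [ 8.4   8.36 -3.61]
tcp rel stud r 50.5 ang -35.1 -> lever ang if touching (20 behind): -58.4 tool -y dir ang 28.2 q7 -0.73
```

Call:
send_rows --moves '[[[0,-0.4,0.14],[4.4,0,0]]]'

```text
t: 31.85
tcp_pos: [660.7, 24.0, 131.5]
tool_rot: [0.594, 0.39, 0.591, -0.382]
contact_force: [8.9, 7.9, -4.9]
finger_gap: 0.1
```

```bash
python3 -c "
from h import *
F('A',1)"
```

```text
t 31.85 tcp [660.7  24.  131.5] F tool xyz [ 5.   11.28 -3.61] sd [0. 0. 0.] raw [ 8.92  7.89 -4.85]
tcp rel stud r 50.5 ang -39.7 -> lever ang if touching (20 behind): -63.1 tool -y dir ang 23.8 q7 -0.78
```

Call:
send_rows --moves '[[[0,0,0],[0,0,0]],[[0,0,0],[0,0,0]]]'

```text
t: 32.05
tcp_pos: [660.1, 23.6, 131.4]
tool_rot: [0.594, 0.389, 0.592, -0.382]
contact_force: [6.4, 7.8, -2.9]
finger_gap: 0.6
```

```bash
python3 -c "
from h import *
F('A',3)"
```

```text
t 32.15 tcp [660.1  23.5 131.4] F tool xyz [ 3.06  9.41 -3.68] sd [0.68 0.58 0.42] raw [ 7.13  7.2  -2.95]
tcp rel stud r 50.3 ang -40.6 -> lever ang if touching (20 behind): -64.0 tool -y dir ang 24.0 q7 -0.78
```

Call:
send_rows --moves '[[[0,-0.4,0.05],[4.4,0,0]],[[0,-0.4,0.08],[4.4,0,0]],[[0,-0.4,0.08],[4.4,0,0]]]'

```text
t: 32.45
tcp_pos: [651.8, 16.0, 131.5]
tool_rot: [0.547, 0.456, 0.541, -0.448]
contact_force: [13.2, 5.3, -9.4]
finger_gap: 0.4
```

```bash
python3 -c "
from h import *
F('A',1)"
```

```text
t 32.45 tcp [651.8  16.  131.5] F tool xyz [ 9.6  13.78 -2.8 ] sd [0. 0. 0.] raw [13.16  5.31 -9.4 ]
tcp rel stud r 50.1 ang -53.5 -> lever ang if touching (20 behind): -77.0 tool -y dir ang 10.6 q7 -0.94
```

Call:
send_rows --moves '[[[0,-0.4,0.1],[4.4,0,0]]]'

```text
t: 32.55
tcp_pos: [648.3, 13.8, 131.5]
tool_rot: [0.529, 0.476, 0.523, -0.468]
contact_force: [13.7, 4.1, -9.7]
finger_gap: 0.5
```

```bash
python3 -c "
from h import *
F('A',1)"
```

```text
t 32.55 tcp [648.3  13.8 131.5] F tool xyz [ 9.94 13.86 -2.56] sd [0. 0. 0.] raw [13.65  4.06 -9.74]
tcp rel stud r 50.1 ang -58.1 -> lever ang if touching (20 behind): -81.7 tool -y dir ang 6.2 q7 -0.99
```

Call:
send_rows --moves '[[[0,-0.4,0.1],[4.4,0,0]]]'

```text
t: 32.65
tcp_pos: [644.7, 11.8, 131.4]
tool_rot: [0.511, 0.496, 0.504, -0.488]
contact_force: [14.2, 3.6, -10.8]
finger_gap: 1.0
```

```bash
python3 -c "
from h import *
F('A',1)"
```

```text
t 32.65 tcp [644.7  11.8 131.4] F tool xyz [10.99 14.13 -3.12] sd [0. 0. 0.] raw [ 14.19   3.57 -10.77]
tcp rel stud r 50.0 ang -62.9 -> lever ang if touching (20 behind): -86.4 tool -y dir ang 1.7 q7 -1.04
```

Call:
send_rows --moves '[[[0,0,0],[0,0,0]],[[0,0,0],[0,0,0]]]'

```text
t: 32.85
tcp_pos: [644.1, 11.5, 131.4]
tool_rot: [0.511, 0.495, 0.505, -0.488]
contact_force: [12.3, 3.1, -9.3]
finger_gap: 0.2
```

```bash
python3 -c "
from h import *
F('A',3)"
```

```text
t 32.95 tcp [644.1  11.6 131.5] F tool xyz [ 9.19 12.14 -2.68] sd [0.11 0.05 0.23] raw [12.17  3.09 -9.03]
tcp rel stud r 50.0 ang -63.6 -> lever ang if touching (20 behind): -87.2 tool -y dir ang 1.9 q7 -1.04
```

Call:
send_rows --moves '[[[0,0.5,0],[0,0,0]],[[0,1,0],[0,0,0]],[[-2.5,0,0],[0,0,0]],[[-3,0,0],[0,0,0]],[[-1,0,0],[0,0,0]]]'

```text
t: 33.45
tcp_pos: [654.6, 8.6, 198.6]
tool_rot: [0.509, 0.494, 0.506, -0.491]
contact_force: [0.6, -0.3, 0.4]
finger_gap: 0.2
```

```bash
python3 -c "
from h import *
TH['C']=143
F('A',3);go('C',z=130,back=30)"
```

```text
t 33.55 tcp [654.    9.5 197. ] F tool xyz [-0.43  0.37  0.27] sd [0.29 0.13 0.19] raw [ 0.37 -0.26  0.43]
tcp rel stud r 56.8 ang -55.6 -> lever ang if touching (20 behind): -76.2 tool -y dir ang 1.8 q7 -1.1
t 33.55 tcp [654.    9.5 197. ] tgt [431.9 141.8 130. ]
tool axes x [ 0.004 -0.    -1.   ] y [1.    0.031 0.004] z [ 0.031 -1.     0.   ] q7 -1.1
world d [-222.1  132.4  -67. ]
y=+1t rotvec deg (tool) [-51.2   0.1  -0.2] shift cm if turn last [  6.61 -21.82 -13.91] if turn first [  6.7   -2.79 -25.7 ]
y=-1t rotvec deg (tool) [ 1.288e+02 -2.000e-01 -1.000e-01] shift cm if turn last [  6.61 -21.82 -13.91] if turn first [ 6.7   2.79 25.7 ]
```

Call:
send_rows --moves '[[[0,0,0],[-7.3,0,0]],[[0,0,0],[-7.3,0,0]],[[0,0,0],[-7.3,0,0]],[[0,0,0],[-7.3,0,0]],[[0,0,0],[-7.3,0,0]],[[0,0,0],[-7.3,0,0]],[[0,0,0],[-7.4,0,0]],[[0,-0.2,-2],[0,0,0]],[[0,-0.4,-4],[0,0,0]],[[0,-0.4,-4],[0,0,0]],[[0,-0.5,-4],[0,0,0]],[[0,-0.5,-4],[0,0,0]],[[0,-0.4,-4],[0,0,0]],[[0.5,-0.4,-3],[0,0,0]],[[1,0,-0.7],[0,0,0]],[[0,0,0],[0,0,0]]]'

```text
t: 35.15
tcp_pos: [428.3, 143.3, 178.5]
tool_rot: [0.669, 0.223, 0.672, -0.224]
contact_force: [-0.2, 0.0, -0.3]
finger_gap: 0.8
```

```bash
python3 -c "
from h import *
TH['C']=143
go('C',z=129,back=30)
im=optics.capture('wrist');cv2.imwrite('pics/w11.png',im[:,:,::-1])"
```

```text
t 35.15 tcp [428.3 143.3 178.5] tgt [431.9 141.8 129. ]
tool axes x [-0.005 -0.001 -1.   ] y [ 0.6    0.8   -0.003] z [ 0.8   -0.6   -0.003] q7 -0.57
world d [  3.6  -1.5 -49.5]
y=+1t rotvec deg (tool) [ 0.1 -0.2  0.2] shift cm if turn last [4.95 0.12 0.39] if turn first [4.95 0.1  0.38]
y=-1t rotvec deg (tool) [-179.8   -0.3   -0.3] shift cm if turn last [4.95 0.12 0.39] if turn first [ 4.95 -0.1  -0.38]
```

View pics/w11.png

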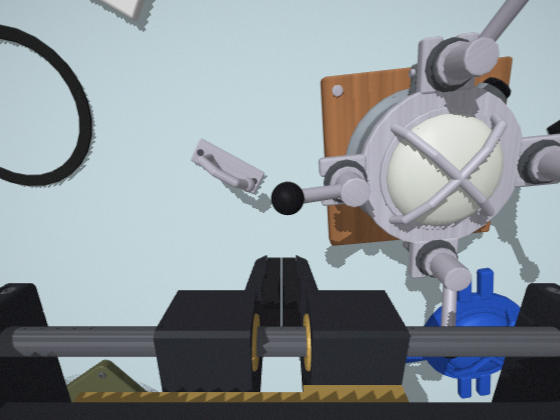

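Call:
send_rows --moves '[[[1.6,0,0.2],[0,0,0]],[[2.3,0,0.1],[0,0,0]],[[0.8,0.3,0],[0,0,0]],[[0,0.4,0],[0,0,0]],[[0,0.4,-0.1],[4.4,0,0]],[[0,0.4,-0.1],[4.4,0,0]],[[0,0.4,-0.1],[4.4,0,0]]]'

```text
t: 35.9
tcp_pos: [440.7, 154.6, 132.9]
tool_rot: [0.638, 0.3, 0.641, -0.304]
contact_force: [-5.8, -6.4, -0.7]
finger_gap: 0.6
```

```bash
python3 -c "
from h import *
F('C',1)"
```

```text
t 35.90 tcp [440.7 154.6 132.9] F tool xyz [ 0.72 -8.58  1.29] sd [0. 0. 0.] raw [-5.81 -6.45 -0.66]
tcp rel stud r 50.8 ang 159.7 -> lever ang if touching (20 behind): 136.5 tool -y dir ang 39.5 q7 -0.68
```

Call:
send_rows --moves '[[[0,0.4,-0.1],[4.4,0,0]]]'

```text
t: 36.0
tcp_pos: [442.2, 158.0, 132.7]
tool_rot: [0.626, 0.324, 0.629, -0.328]
contact_force: [-6.3, -6.8, -0.2]
finger_gap: 0.3
```

```bash
python3 -c "
from h import *
F('C',1)"
```

```text
t 36.00 tcp [442.2 158.  132.7] F tool xyz [ 0.29 -9.11  1.95] sd [0. 0. 0.] raw [-6.34 -6.84 -0.21]
tcp rel stud r 50.7 ang 155.4 -> lever ang if touching (20 behind): 132.2 tool -y dir ang 35.1 q7 -0.73
```

Call:
send_rows --moves '[[[0,0.4,-0.1],[4.4,0,0]]]'

```text
t: 36.1
tcp_pos: [444.0, 161.5, 132.6]
tool_rot: [0.612, 0.347, 0.617, -0.352]
contact_force: [-8.1, -6.0, 0.1]
finger_gap: 0.5
```

```bash
python3 -c "
from h import *
F('C',1)"
```

```text
t 36.10 tcp [444.  161.5 132.6] F tool xyz [ 0.03 -9.99  1.04] sd [0. 0. 0.] raw [-8.05 -6.    0.06]
tcp rel stud r 50.7 ang 151.0 -> lever ang if touching (20 behind): 127.8 tool -y dir ang 30.7 q7 -0.78
```

Call:
send_rows --moves '[[[0,0.4,-0.1],[4.4,0,0]]]'

```text
t: 36.2
tcp_pos: [446.0, 164.8, 132.5]
tool_rot: [0.598, 0.37, 0.604, -0.375]
contact_force: [-10.0, -5.3, -0.4]
finger_gap: 0.3
```

```bash
python3 -c "
from h import *
F('C',1)"
```

```text
t 36.20 tcp [446.  164.8 132.5] F tool xyz [  0.54 -11.27   0.28] sd [0. 0. 0.] raw [-9.98 -5.27 -0.41]
tcp rel stud r 50.7 ang 146.5 -> lever ang if touching (20 behind): 123.3 tool -y dir ang 26.4 q7 -0.84
```

Call:
send_rows --moves '[[[0,0.4,-0.12],[4.4,0,0]],[[0.1,0.4,-0.12],[4.4,0,0]]]'

```text
t: 36.4
tcp_pos: [451.4, 171.4, 131.7]
tool_rot: [0.567, 0.415, 0.574, -0.42]
contact_force: [-11.6, -1.6, 9.5]
finger_gap: 0.3
```

```bash
python3 -c "
from h import *
F('C',1)"
```

```text
t 36.40 tcp [451.4 171.4 131.7] F tool xyz [ -9.31 -11.71  -2.01] sd [0. 0. 0.] raw [-11.65  -1.63   9.46]
tcp rel stud r 50.5 ang 136.9 -> lever ang if touching (20 behind): 113.6 tool -y dir ang 17.6 q7 -0.95
```

Call:
send_rows --moves '[[[0,0.4,-0.12],[4.4,0,0]]]'

```text
t: 36.5
tcp_pos: [454.6, 174.4, 131.7]
tool_rot: [0.551, 0.436, 0.558, -0.442]
contact_force: [-12.3, -1.0, 5.4]
finger_gap: 0.7
```

```bash
python3 -c "
from h import *
F('C',1)"
```

```text
t 36.50 tcp [454.6 174.4 131.7] F tool xyz [ -5.26 -12.31  -1.87] sd [0. 0. 0.] raw [-12.33  -1.01   5.43]
tcp rel stud r 50.4 ang 131.9 -> lever ang if touching (20 behind): 108.6 tool -y dir ang 13.3 q7 -1.0
```

Call:
send_rows --moves '[[[0,0.4,-0.12],[4.4,0,0]]]'

```text
t: 36.6
tcp_pos: [457.8, 176.9, 131.7]
tool_rot: [0.533, 0.457, 0.541, -0.463]
contact_force: [-12.5, -0.5, 6.0]
finger_gap: 0.4
```

```bash
python3 -c "
from h import *
F('C',1)"
```

```text
t 36.60 tcp [457.8 176.9 131.7] F tool xyz [ -5.78 -12.52  -1.48] sd [0. 0. 0.] raw [-12.52  -0.49   5.96]
tcp rel stud r 50.3 ang 127.3 -> lever ang if touching (20 behind): 103.8 tool -y dir ang 8.9 q7 -1.06
```

Call:
send_rows --moves '[[[0,0,0],[0,0,0]],[[0,0,0],[0,0,0]]]'

```text
t: 36.8
tcp_pos: [458.6, 177.3, 131.6]
tool_rot: [0.534, 0.456, 0.542, -0.461]
contact_force: [-10.7, -1.0, 3.9]
finger_gap: 0.4
```

```bash
python3 -c "
from h import *
F('C',3)"
```

```text
t 36.90 tcp [458.6 177.3 131.7] F tool xyz [ -3.56 -10.89  -0.63] sd [0.26 0.43 0.24] raw [-10.8   -1.11   3.7 ]
tcp rel stud r 50.1 ang 126.3 -> lever ang if touching (20 behind): 102.8 tool -y dir ang 9.1 q7 -1.06
```

Call:
send_rows --moves '[[[0,0.4,-0.15],[4.4,0,0]],[[0,0.4,-0.15],[4.4,0,0]],[[0,0.4,-0.15],[4.4,0,0]]]'

```text
t: 37.2
tcp_pos: [468.7, 183.2, 131.4]
tool_rot: [-0.477, -0.515, -0.486, 0.522]
contact_force: [-13.5, -0.5, 5.2]
finger_gap: 0.6
```

```bash
python3 -c "
from h import *
F('C',1)"
```

```text
t 37.20 tcp [468.7 183.2 131.4] F tool xyz [ -4.95 -13.46   1.5 ] sd [0. 0. 0.] raw [-13.45  -0.51   5.16]
tcp rel stud r 50.2 ang 112.9 -> lever ang if touching (20 behind): 89.5 tool -y dir ang -4.3 q7 -1.24
```

Call:
send_rows --moves '[[[0,0.4,-0.15],[4.4,0,0]]]'

```text
t: 37.3
tcp_pos: [472.7, 184.5, 131.3]
tool_rot: [-0.456, -0.533, -0.465, 0.54]
contact_force: [-13.2, -0.5, 4.5]
finger_gap: 0.4
```

```bash
python3 -c "
from h import *
F('C',1)"
```

```text
t 37.30 tcp [472.7 184.5 131.3] F tool xyz [ -4.32 -13.08   2.49] sd [0. 0. 0.] raw [-13.24  -0.51   4.54]
tcp rel stud r 50.1 ang 108.1 -> lever ang if touching (20 behind): 84.6 tool -y dir ang -8.7 q7 -1.3
```

Call:
send_rows --moves '[[[0,0,0],[0,0,0]],[[0,0,0],[0,0,0]]]'

```text
t: 37.5
tcp_pos: [473.4, 184.6, 131.3]
tool_rot: [-0.458, -0.532, -0.466, 0.539]
contact_force: [-12.6, 1.0, 3.8]
finger_gap: 0.4
```

```bash
python3 -c "
from h import *
F('C',3)"
```

```text
t 37.60 tcp [473.4 184.6 131.3] F tool xyz [ -3.94 -12.18   1.13] sd [0.54 0.34 0.24] raw [-12.15   0.66   4.12]
tcp rel stud r 50.0 ang 107.3 -> lever ang if touching (20 behind): 83.7 tool -y dir ang -8.5 q7 -1.29
```

Call:
send_rows --moves '[[[0,-0.5,0],[0,0,0]],[[0,-1,0],[0,0,0]],[[-2.5,0,0],[0,0,0]],[[-3,0,0],[0,0,0]],[[-1,0,0],[0,0,0]]]'

```text
t: 38.1
tcp_pos: [467.4, 185.9, 199.6]
tool_rot: [0.462, 0.538, 0.46, -0.534]
contact_force: [0.8, 0.2, 0.7]
finger_gap: 0.7
```

```bash
python3 -c "
from h import *
TH['B']=32
F('C',3);go('B',z=130,back=30)"
```

```text
t 38.20 tcp [466.8 186.2 198.3] F tool xyz [ 0.1   0.48 -0.37] sd [0.26 0.12 0.77] raw [ 0.53  0.29 -0.1 ]
tcp rel stud r 53.8 ang 113.5 -> lever ang if touching (20 behind): 91.7 tool -y dir ang -8.6 q7 -1.39
t 38.2 tcp [466.8 186.2 198.3] tgt [620.2 214.2 130. ]
tool axes x [ 0.004  0.002 -1.   ] y [ 0.989 -0.149  0.004] z [-0.149 -0.989 -0.002] q7 -1.39
world d [153.4  28.  -68.3]
y=+1t rotvec deg (tool) [49.4 -0.2 -0.1] shift cm if turn last [ 6.9  14.72 -5.03] if turn first [  6.83   5.76 -14.49]
y=-1t rotvec deg (tool) [-130.6    0.2   -0.3] shift cm if turn last [ 6.9  14.72 -5.03] if turn first [ 6.83 -5.76 14.49]
```

Call:
send_rows --moves '[[[0,0,0],[-8.2,0,0]],[[0,0,0],[-8.2,0,0]],[[0,0,0],[-8.2,0,0]],[[0,0,0],[-8.2,0,0]],[[0,0,0],[-8.2,0,0]],[[0,0,0],[-8.2,0,0]],[[0,0,0],[-8.2,0,0]],[[0,0,0],[-8.2,0,0]],[[0,0,0],[-8.2,0,0]],[[0,0,0],[-8.2,0,0]],[[0,0,0],[-8.2,0,0]],[[0,0,0],[-8.2,0,0]],[[0,0,0],[-8.2,0,0]],[[0,0,0],[-8.2,0,0]],[[0,0,0],[-8.2,0,0]],[[0,-0.7,1.8],[-7.6,0,0]],[[0,-1.4,3.6],[0,0,0]],[[0,-1.4,3.6],[0,0,0]],[[0,-1.4,3.6],[0,0,0]],[[0,-0.8,1.9],[0,0,0]]]'

```text
t: 40.2
tcp_pos: [621.4, 212.3, 195.5]
tool_rot: [0.68, -0.194, 0.679, 0.195]
contact_force: [-0.8, 0.3, 0.7]
finger_gap: 0.7
```

```bash
python3 -c "
from h import *
TH['B']=32
go('B',z=129,back=30)"
```

```text
t 40.2 tcp [621.4 212.3 195.5] tgt [620.2 214.2 129. ]
tool axes x [ 0.001  0.002 -1.   ] y [-0.53   0.848  0.001] z [0.848 0.53  0.002] q7 0.21
world d [ -1.2   1.9 -66.5]
y=+1t rotvec deg (tool) [ 1.8e+02 -1.0e-01 -1.0e-01] shift cm if turn last [ 6.65  0.22 -0.02] if turn first [ 6.65 -0.22  0.01]
y=-1t rotvec deg (tool) [-0.   0.1 -0.1] shift cm if turn last [ 6.65  0.22 -0.02] if turn first [ 6.65  0.22 -0.01]
```

Call:
send_rows --moves '[[[1.5,0.2,0],[0,0,0]],[[2.8,0,0],[0,0,0]],[[2.2,0,0],[0,0,0]],[[0.3,-0.3,0],[0,0,0]],[[0,-0.4,0],[0,0,0]],[[0,-0.4,0.12],[4.4,0,0]],[[0,-0.4,0.12],[4.4,0,0]],[[0,-0.4,0.12],[4.4,0,0]]]'

```text
t: 41.0
tcp_pos: [628.0, 203.3, 129.1]
tool_rot: [0.696, -0.113, 0.699, 0.118]
contact_force: [-4.6, 7.9, -2.4]
finger_gap: 0.4
```

```bash
python3 -c "
from h import *
F('B',1)"
```

```text
t 41.00 tcp [628.  203.3 129.1] F tool xyz [ 2.49  8.88 -1.79] sd [0. 0. 0.] raw [-4.56  7.85 -2.42]
tcp rel stud r 51.6 ang 50.8 -> lever ang if touching (20 behind): 28.0 tool -y dir ang 108.8 q7 0.06
```

Call:
send_rows --moves '[[[0,-0.4,0.12],[4.4,0,0]]]'

```text
t: 41.1
tcp_pos: [630.7, 200.9, 129.2]
tool_rot: [0.701, -0.086, 0.702, 0.092]
contact_force: [-3.4, 9.3, -3.4]
finger_gap: 0.2
```

```bash
python3 -c "
from h import *
F('B',1)"
```

```text
t 41.10 tcp [630.7 200.9 129.2] F tool xyz [ 3.49  9.86 -0.92] sd [0. 0. 0.] raw [-3.36  9.34 -3.4 ]
tcp rel stud r 51.6 ang 46.8 -> lever ang if touching (20 behind): 24.0 tool -y dir ang 104.4 q7 0.01
```

Call:
send_rows --moves '[[[0,-0.4,0.12],[4.4,0,0]]]'

```text
t: 41.2
tcp_pos: [633.4, 198.2, 129.1]
tool_rot: [0.704, -0.059, 0.705, 0.065]
contact_force: [-2.2, 10.1, -4.7]
finger_gap: 0.7
```

```bash
python3 -c "
from h import *
F('B',1)"
```

```text
t 41.20 tcp [633.4 198.2 129.1] F tool xyz [ 4.75 10.29 -0.4 ] sd [0. 0. 0.] raw [-2.2  10.11 -4.65]
tcp rel stud r 51.5 ang 42.6 -> lever ang if touching (20 behind): 19.7 tool -y dir ang 100.1 q7 -0.04
```

Call:
send_rows --moves '[[[0,-0.4,0.12],[4.4,0,0]]]'

```text
t: 41.3
tcp_pos: [635.8, 195.1, 129.2]
tool_rot: [0.706, -0.031, 0.706, 0.039]
contact_force: [-0.9, 11.9, -5.7]
finger_gap: 0.2
```

```bash
python3 -c "
from h import *
F('B',1)"
```

```text
t 41.30 tcp [635.8 195.1 129.2] F tool xyz [ 5.79 11.87  0.28] sd [0. 0. 0.] raw [-0.9  11.89 -5.66]
tcp rel stud r 51.5 ang 38.2 -> lever ang if touching (20 behind): 15.3 tool -y dir ang 95.7 q7 -0.09
```

Call:
send_rows --moves '[[[0,-0.4,0.14],[4.4,0,0]],[[0,-0.4,0.14],[4.4,0,0]],[[0,-0.4,0.14],[4.4,0,0]]]'

```text
t: 41.6
tcp_pos: [641.9, 184.6, 129.1]
tool_rot: [0.706, 0.05, 0.705, -0.042]
contact_force: [3.4, 13.6, -9.7]
finger_gap: 0.5
```

```bash
python3 -c "
from h import *
F('B',1)"
```

```text
t 41.60 tcp [641.9 184.6 129.1] F tool xyz [ 9.92 13.81  1.63] sd [0. 0. 0.] raw [ 3.44 13.6  -9.75]
tcp rel stud r 51.2 ang 24.6 -> lever ang if touching (20 behind): 1.6 tool -y dir ang 82.5 q7 -0.24
```

Call:
send_rows --moves '[[[0,-0.4,0.14],[4.4,0,0]]]'

```text
t: 41.7
tcp_pos: [643.4, 180.7, 129.1]
tool_rot: [0.704, 0.078, 0.702, -0.068]
contact_force: [3.4, 12.6, -10.8]
finger_gap: 0.3
```

```bash
python3 -c "
from h import *
F('B',1)"
```

```text
t 41.70 tcp [643.4 180.7 129.1] F tool xyz [10.97 12.88  0.73] sd [0. 0. 0.] raw [  3.41  12.59 -10.8 ]
tcp rel stud r 51.0 ang 19.9 -> lever ang if touching (20 behind): -3.2 tool -y dir ang 78.1 q7 -0.29
```

Call:
send_rows --moves '[[[0,0,0],[0,0,0]],[[0,0,0],[0,0,0]]]'

```text
t: 41.9
tcp_pos: [643.5, 179.6, 129.1]
tool_rot: [0.704, 0.076, 0.702, -0.068]
contact_force: [4.0, 11.4, -8.9]
finger_gap: -0.0
```

```bash
python3 -c "
from h import *
F('B',3)"
```

```text
t 42.00 tcp [643.6 179.7 129.1] F tool xyz [ 9.2  12.1   1.79] sd [0.26 0.11 0.15] raw [ 4.25 11.58 -9.06]
tcp rel stud r 50.9 ang 18.8 -> lever ang if touching (20 behind): -4.4 tool -y dir ang 78.3 q7 -0.29
```

Call:
send_rows --moves '[[[0,-0.4,0.14],[4.4,0,0]]]'

```text
t: 42.1
tcp_pos: [644.5, 176.9, 129.2]
tool_rot: [0.701, 0.104, 0.699, -0.094]
contact_force: [6.2, 12.9, -12.1]
finger_gap: 0.2
```

```bash
python3 -c "
from h import *
F('B',1)"
```

```text
t 42.10 tcp [644.5 176.9 129.2] F tool xyz [12.29 13.91  2.41] sd [0. 0. 0.] raw [  6.24  12.86 -12.09]
tcp rel stud r 51.0 ang 15.5 -> lever ang if touching (20 behind): -7.6 tool -y dir ang 73.9 q7 -0.34
```

Call:
send_rows --moves '[[[0,-0.3,0.1],[3.3,0,0]]]'

```text
t: 42.2
tcp_pos: [645.2, 173.3, 129.1]
tool_rot: [0.698, 0.125, 0.695, -0.115]
contact_force: [7.1, 12.5, -12.9]
finger_gap: 0.5
```

```bash
python3 -c "
from h import *
F('B',1)"
```

```text
t 42.20 tcp [645.2 173.3 129.1] F tool xyz [13.12 13.92  2.49] sd [0. 0. 0.] raw [  7.08  12.45 -12.92]
tcp rel stud r 50.8 ang 11.4 -> lever ang if touching (20 behind): -11.8 tool -y dir ang 70.5 q7 -0.38
```

Call:
send_rows --moves '[[[0,0,0],[0,0,0]],[[0,0,0],[0,0,0]]]'

```text
t: 42.4
tcp_pos: [645.2, 172.6, 129.2]
tool_rot: [0.698, 0.124, 0.695, -0.115]
contact_force: [6.2, 12.9, -10.8]
finger_gap: 0.7
```

```bash
python3 -c "
from h import *
F('B',3)"
```

```text
t 42.50 tcp [645.2 172.6 129.2] F tool xyz [11.   13.58  1.54] sd [0.68 0.53 0.28] raw [  6.03  12.42 -10.82]
tcp rel stud r 50.6 ang 10.6 -> lever ang if touching (20 behind): -12.7 tool -y dir ang 70.6 q7 -0.37
```

Call:
send_rows --moves '[[[0,0.5,0],[0,0,0]],[[0,1,0],[0,0,0]],[[-2.5,0,0],[0,0,0]],[[-3,0,0],[0,0,0]],[[-1,0,0],[0,0,0]]]'

```text
t: 43.0
tcp_pos: [650.2, 178.1, 197.7]
tool_rot: [0.699, 0.122, 0.694, -0.12]
contact_force: [-0.5, -0.4, 1.0]
finger_gap: 0.5
```

```bash
python3 -c "
from h import *
TH['D']=-137.5
F('B',3);go('D',z=130,back=30)"
```

```text
t 43.10 tcp [649.3 178.3 196. ] F tool xyz [-0.35 -0.01  0.02] sd [0.4  0.28 0.5 ] raw [ 0.01 -0.01  0.35]
tcp rel stud r 56.0 ang 15.5 -> lever ang if touching (20 behind): -5.4 tool -y dir ang 70.3 q7 -0.42
t 43.1 tcp [649.3 178.3 196. ] tgt [499.7 -24.7 130. ]
tool axes x [ 0.004  0.001 -1.   ] y [0.338 0.941 0.002] z [ 0.941 -0.338  0.004] q7 -0.42
world d [-149.7 -203.   -66. ]
y=+1t rotvec deg (tool) [-62.2   0.3  -0. ] shift cm if turn last [  6.51 -24.18  -7.26] if turn first [  6.6   -4.86 -24.75]
y=-1t rotvec deg (tool) [117.8  -0.   -0.3] shift cm if turn last [  6.51 -24.18  -7.26] if turn first [ 6.6   4.86 24.75]
```

Call:
send_rows --moves '[[[0,0,0],[-7.8,0,0]],[[0,0,0],[-7.8,0,0]],[[0,0,0],[-7.8,0,0]],[[0,0,0],[-7.8,0,0]],[[0,0,0],[-7.8,0,0]],[[0,0,0],[-7.8,0,0]],[[0,0,0],[-7.8,0,0]],[[0,-0.2,-1],[-7.6,0,0]],[[0,-0.5,-3],[0,0,0]],[[0,-0.8,-4],[0,0,0]],[[0,-0.8,-4],[0,0,0]],[[0,-0.8,-4],[0,0,0]],[[0,-0.8,-4],[0,0,0]],[[0,-0.6,-3],[0,0,0]],[[0,-0.4,-1.7],[0,0,0]],[[0.5,0,0],[0,0,0]],[[0,0,0],[0,0,0]]]'

```text
t: 44.8
tcp_pos: [497.7, -23.1, 187.6]
tool_rot: [0.659, -0.256, 0.659, 0.257]
contact_force: [0.9, 0.4, 1.1]
finger_gap: 0.4
```

```bash
python3 -c "
from h import *
TH['D']=-137.5
go('D',z=129.5,back=30)
im=optics.capture('wrist');cv2.imwrite('pics/w13.png',im[:,:,::-1])"
```

```text
t 44.8 tcp [497.7 -23.1 187.6] tgt [499.7 -24.7 129.5]
tool axes x [-0.001  0.001 -1.   ] y [-0.676  0.737  0.002] z [ 0.737  0.676 -0.   ] q7 0.66
world d [  2.   -1.7 -58.1]
y=+1t rotvec deg (tool) [ 0.  -0.  -0.1] shift cm if turn last [ 5.81 -0.27  0.04] if turn first [ 5.81 -0.26  0.03]
y=-1t rotvec deg (tool) [-1.8e+02  1.0e-01 -0.0e+00] shift cm if turn last [ 5.81 -0.27  0.04] if turn first [ 5.81  0.26 -0.03]
```

View pics/w13.png

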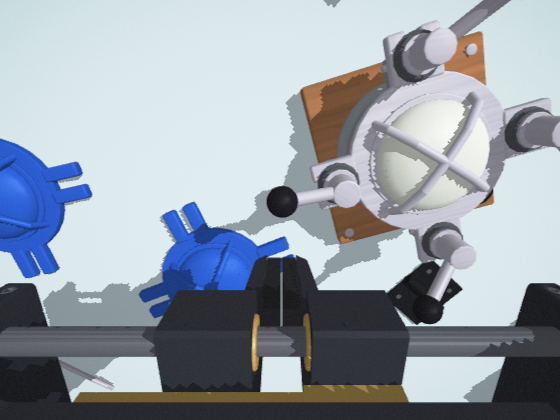

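Call:
send_rows --moves '[[[1.5,-0.2,0],[0,0,0]],[[2.6,0,0],[0,0,0]],[[1.5,0,0],[0,0,0]],[[0.2,0.3,0],[0,0,0]],[[0,0.4,0],[0,0,0]],[[0,0.4,-0.12],[4.4,0,0]],[[0,0.4,-0.12],[4.4,0,0]],[[0,0.4,-0.12],[4.4,0,0]]]'

```text
t: 45.65
tcp_pos: [487.6, -15.2, 131.6]
tool_rot: [0.687, -0.179, 0.682, 0.175]
contact_force: [4.7, -8.7, -8.0]
finger_gap: 0.2
```

```bash
python3 -c "
from h import *
F('D',1)"
```

```text
t 45.65 tcp [487.6 -15.2 131.6] F tool xyz [ 8.02 -9.83 -0.16] sd [0. 0. 0.] raw [ 4.69 -8.71 -7.95]
tcp rel stud r 52.6 ang -121.2 -> lever ang if touching (20 behind): -143.5 tool -y dir ang 119.0 q7 0.51
```

Call:
send_rows --moves '[[[0,0.4,-0.12],[4.4,0,0]]]'

```text
t: 45.75
tcp_pos: [484.1, -12.9, 131.5]
tool_rot: [0.693, -0.152, 0.689, 0.148]
contact_force: [4.1, -9.8, -8.6]
finger_gap: 0.2
```

```bash
python3 -c "
from h import *
F('D',1)"
```

```text
t 45.75 tcp [484.1 -12.9 131.5] F tool xyz [  8.63 -10.58  -0.35] sd [0. 0. 0.] raw [ 4.13 -9.8  -8.56]
tcp rel stud r 52.6 ang -125.7 -> lever ang if touching (20 behind): -148.1 tool -y dir ang 114.5 q7 0.46
```

Call:
send_rows --moves '[[[0,0.4,-0.12],[4.4,0,0]]]'

```text
t: 45.85
tcp_pos: [480.7, -10.2, 131.4]
tool_rot: [0.698, -0.125, 0.695, 0.122]
contact_force: [2.9, -11.2, -9.2]
finger_gap: 0.5
```

```bash
python3 -c "
from h import *
F('D',1)"
```

```text
t 45.85 tcp [480.7 -10.2 131.4] F tool xyz [  9.26 -11.45  -1.14] sd [0. 0. 0.] raw [  2.91 -11.19  -9.19]
tcp rel stud r 52.5 ang -130.4 -> lever ang if touching (20 behind): -152.8 tool -y dir ang 110.1 q7 0.41
```

Call:
send_rows --moves '[[[0,0.4,-0.12],[4.4,0,0]]]'

```text
t: 45.95
tcp_pos: [477.6, -7.2, 131.3]
tool_rot: [0.702, -0.098, 0.699, 0.095]
contact_force: [2.3, -11.3, -7.9]
finger_gap: 0.3
```

```bash
python3 -c "
from h import *
F('D',1)"
```

```text
t 45.95 tcp [477.6  -7.2 131.3] F tool xyz [  7.93 -11.51  -0.84] sd [0. 0. 0.] raw [  2.34 -11.34  -7.87]
tcp rel stud r 52.5 ang -135.2 -> lever ang if touching (20 behind): -157.6 tool -y dir ang 105.7 q7 0.36
```

Call:
send_rows --moves '[[[0,0.4,-0.12],[4.4,0,0]]]'

```text
t: 46.05
tcp_pos: [474.7, -4.0, 131.2]
tool_rot: [0.705, -0.071, 0.703, 0.067]
contact_force: [0.8, -12.1, -8.3]
finger_gap: 0.5
```

```bash
python3 -c "
from h import *
F('D',1)"
```

```text
t 46.05 tcp [474.7  -4.  131.2] F tool xyz [  8.4  -11.96  -1.6 ] sd [0. 0. 0.] raw [  0.79 -12.08  -8.34]
tcp rel stud r 52.4 ang -139.9 -> lever ang if touching (20 behind): -162.3 tool -y dir ang 101.3 q7 0.31
```

Call:
send_rows --moves '[[[0,0.4,-0.15],[4.4,0,0]],[[0,0.4,-0.15],[4.4,0,0]],[[0,0.4,-0.15],[4.4,0,0]]]'

```text
t: 46.35
tcp_pos: [467.7, 6.9, 131.0]
tool_rot: [0.707, 0.01, 0.707, -0.014]
contact_force: [1.2, -12.5, -9.8]
finger_gap: 0.4
```

```bash
python3 -c "
from h import *
F('D',1)"
```

```text
t 46.35 tcp [467.7   6.9 131. ] F tool xyz [  9.85 -12.38   1.66] sd [0. 0. 0.] raw [  1.24 -12.48  -9.78]
tcp rel stud r 52.4 ang -154.1 -> lever ang if touching (20 behind): -176.5 tool -y dir ang 88.0 q7 0.17
```

Call:
send_rows --moves '[[[0,0.4,-0.15],[4.4,0,0]]]'

```text
t: 46.45
tcp_pos: [466.0, 10.9, 130.9]
tool_rot: [0.706, 0.037, 0.706, -0.041]
contact_force: [-0.3, -13.6, -10.6]
finger_gap: 0.6
```

```bash
python3 -c "
from h import *
F('D',1)"
```

```text
t 46.45 tcp [466.   10.9 130.9] F tool xyz [ 10.66 -13.51   1.16] sd [0. 0. 0.] raw [ -0.34 -13.62 -10.58]
tcp rel stud r 52.4 ang -158.8 -> lever ang if touching (20 behind): -181.3 tool -y dir ang 83.6 q7 0.12
```

Call:
send_rows --moves '[[[0,0,0],[0,0,0]],[[0,0,0],[0,0,0]]]'

```text
t: 46.65
tcp_pos: [465.8, 11.7, 130.8]
tool_rot: [0.706, 0.036, 0.706, -0.04]
contact_force: [0.9, -11.4, -8.7]
finger_gap: 0.7
```

```bash
python3 -c "
from h import *
F('D',3)"
```

```text
t 46.75 tcp [465.8  11.7 130.8] F tool xyz [  9.   -10.8    1.19] sd [0.6  0.84 0.21] raw [  0.03 -10.91  -8.95]
tcp rel stud r 52.2 ang -159.7 -> lever ang if touching (20 behind): -182.2 tool -y dir ang 83.9 q7 0.13
```

Call:
send_rows --moves '[[[0,0.4,-0.14],[4.4,0,0]]]'

```text
t: 46.85
tcp_pos: [464.7, 14.7, 131.0]
tool_rot: [0.704, 0.064, 0.704, -0.068]
contact_force: [-0.9, -14.2, -9.0]
finger_gap: 0.5
```

```bash
python3 -c "
from h import *
F('D',1)"
```

```text
t 46.85 tcp [464.7  14.7 131. ] F tool xyz [  9.04 -14.04   1.78] sd [0. 0. 0.] raw [ -0.86 -14.17  -8.96]
tcp rel stud r 52.4 ang -163.2 -> lever ang if touching (20 behind): -185.7 tool -y dir ang 79.3 q7 0.08
```

Call:
send_rows --moves '[[[0,0,0],[0,0,0]],[[0,0,0],[0,0,0]]]'

```text
t: 47.05
tcp_pos: [464.5, 15.6, 130.9]
tool_rot: [0.704, 0.063, 0.704, -0.067]
contact_force: [-0.7, -10.8, -7.0]
finger_gap: 0.6
```

```bash
python3 -c "
from h import *
F('D',3)"
```

```text
t 47.15 tcp [464.5  15.6 130.9] F tool xyz [  7.85 -11.65   1.53] sd [0.1  1.02 0.53] raw [ -0.63 -11.77  -7.79]
tcp rel stud r 52.2 ang -164.2 -> lever ang if touching (20 behind): -186.7 tool -y dir ang 79.5 q7 0.08
```

Call:
send_rows --moves '[[[0,-0.5,0],[0,0,0]],[[0,-1,0],[0,0,0]],[[-2.5,0,0],[0,0,0]],[[-3,0,0],[0,0,0]],[[-3,-2,0],[0,0,0]],[[-2,-4,-3],[0,0,0]],[[0,-4,-4],[0,0,0]],[[0,-3,-3],[0,0,0]],[[0,0,0],[0,0,0]],[[0,0,0],[0,0,0]]]'

```text
t: 48.15
tcp_pos: [349.4, -99.2, 234.9]
tool_rot: [0.705, 0.064, 0.703, -0.064]
contact_force: [0.7, 0.7, -0.1]
finger_gap: 0.4
```

```bash
python3 - <<'E'
from h import *
s=robot.get_state();print(s['t'],np.round(s['tcp_pos'],1),np.round(s['contact_force'],2))
for n in('top','scene'):
    im=optics.capture(n);cv2.imwrite(f'pics/{n}14.png',im[:,:,::-1])
a=cv2.imread("pics/top14.png")[130:260,170:310]; b=cv2.imread("pics/scene14.png")[190:310,230:360]
a=cv2.resize(a,(400,371),interpolation=2);b=cv2.resize(b,(400,371),interpolation=2);cv2.imwrite("pics/fin.png",np.hstack([a,b]))
E
```

```text
48.15 [349.4 -99.2 234.9] [ 0.7   0.74 -0.14]
```

View pics/fin.png

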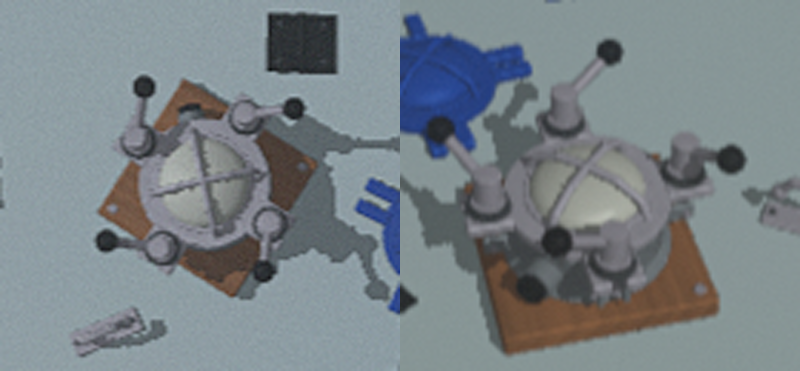

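```bash
python3 -c "
from cell import robot
print(robot.close_job())"
```

```text
the job is handed in; nothing more can be done
None
```

All four nuts are tightened crosswise in two passes, to an estimated 10 N each, and the job is handed in at about 48 s. The forces rest on an inference, because the knobs' stiction hid the true holding force.

| Nut (image label) | Where | First pass, est. N | Final, est. N | Total turn, rad |
|---|---|---|---|---|
| A | far right | 4.5–5 | 10–10.5 | 2.1 |
| C | near left, opposite A | 4.5–5 | 9.7 | 1.64 |
| B | far left | 5.2–5.6 | 9.5 | 1.52 |
| D | near right, opposite B | 4.8 | 10 | 1.7 |

- **How the force was judged:** the held readings were unreliable, ranging from 4.5 to 6.8 N at almost the same lever angle. So I used the steady moving force minus the 4 N stated in the task. By that measure all four nuts fit the stated turns: first bite at about 0.6–0.95 rad, then roughly 0.8–1.2 rad more.
- **What disagreed:** the last held readings before letting go were about 11–13 N. If those were the true values, the nuts would be 1–3 N tighter than I report. They would also mean three nuts reached 5 N before the 0.5 rad minimum in the task, so I did not go by them.
- **Order:** on the first pass I left A at about 2.5 N, nipped up C, then went back and finished A before B and D. The second pass ran A, C, B, D.
- **Last checks:** the final pictures show the levers where they were left, the cover in place, and the black hinge and chrome hook where they started. I did not check the other bench items one by one. The arm was clear, with under 1 N at the wrist.

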